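# Find the hanging foot of the shelf stand and wedge it

## Task

One of the three front feet of the loaded wire shelf stand hangs clear of the counter. Take the black levelling wedge, try its thin nose under the front feet until you feel where it goes in instead of stopping dead, and slide it straight and flat in under the middle of that foot until it bites and the foot bears on it, but do not force it so hard that it jacks the stand up. Let go, leave the wedge there, and leave the jars and tins where they are.

Things in the scene. Friction and masses are not known exactly. Their poses are not given: they have to be found in the camera images.
- stand: Loaded wire-deck shelf stand of bright steel; does not budge. Deck 620 mm wide (y), 300 mm deep (x), underside 116 mm and top 130 mm over the counter. Origin on the counter under the deck's middle; x points from the front edge (robot's side) to the back, y left. Three front and three rear legs, 22 mm square tube; tins stand along its back, and it takes 60 N to lift a foot; front legs' axes 73 mm behind the deck's front edge.
- deck_edge (a point): Middle of the deck's front edge, 123 mm over the counter. The front feet are 60 mm behind it under the deck: a tool held upright meets the edge before the wedge is in; one leaning back 25 to 40 degrees clears it.
- wedge: Levelling wedge of black plastic, 116 long (x), 30 wide (y), about 45 g, flat on the counter, nose roughly towards the stand. Blunt nose, 2 mm thick, at x = +58 mm; tapers evenly over 90 mm to 12 mm thick at x = -32 mm; from there to x = -58 mm a raised finger grip, a block 26 long, 30 wide, 26 high. Origin: centre of the underside; x to the nose, z up.
- wedge_nose (a point): Middle of the wedge's nose edge, 1 mm above its underside.
- wedge_grip (a point): Centre of the wedge's finger grip, 13 mm above its underside and 103 mm behind the nose.
- table: The light wooden counter, its top at height 0. Origin in its middle.
- jar_big: Full glass jar with yellow lid, 84 mm across, 115 mm high, on the deck of the stand; leave alone. Origin: centre of its base.
- jar_small: Smaller full glass jar with yellow lid, 68 mm across, 85 mm high, on the deck of the stand; leave alone. Origin: centre of its base.
- tin_flat: Flat tin, 84 mm across, 38 mm high, on the counter to the left; leave alone. Origin: centre of its base.
- tin_low: Tin, 72 mm across, 45 mm high, on the counter to the right; leave alone. Origin: centre of its base.
- foot_right (a point): Point on the counter (height 0) on the axis of the right (-y, as the robot sees it) front leg; axes as the stand. The leg ends in a black square cap, 26 mm wide, 24 mm high, front face 13 mm before this point (-x). Two of the three caps stand on the counter, one (any of them) hangs 4.5 to 7 mm clear; this point does not tell which.
- foot_mid (a point): Point on the counter (height 0) on the axis of the middle front leg; axes as the stand. The leg ends in a black square cap, 26 mm wide, 24 mm high, front face 13 mm before this point (-x). Two of the three caps stand on the counter, one (any of them) hangs 4.5 to 7 mm clear; this point does not tell which.
- foot_left (a point): Point on the counter (height 0) on the axis of the left (+y) front leg; axes as the stand. The leg ends in a black square cap, 26 mm wide, 24 mm high, front face 13 mm before this point (-x). Two of the three caps stand on the counter, one (any of them) hangs 4.5 to 7 mm clear; this point does not tell which.

How it is judged (in metres and radians):
At the end, for the whole second after the job is handed in: The wedge lies flat (0.06 rad) under the foot that hung clear, nose past the leg's axis, within 12 mm of its middle sideways and 0.2 rad of the stand's x; it bites (over 1.5 N on the counter), at rest, let go. Jars and tins within 25 mm of where they stood (((x of wedge_nose in the frame of foot_right between 0.002 and 0.07 m and y of wedge_nose in the frame of foot_right between -0.012 and 0.012 m) or (x of wedge_nose in the frame of foot_mid between 0.002 and 0.07 m and y of wedge_nose in the frame of foot_mid between -0.012 and 0.012 m) or (x of wedge_nose in the frame of foot_left between 0.002 and 0.07 m and y of wedge_nose in the frame of foot_left between -0.012 and 0.012 m)) and angle between the x axis of wedge and the x axis of stand, either way round below 0.2 rad and angle between wedge's own z axis and vertical below 0.06 rad and contact force between wedge and table above 1.5 N and linear speed of wedge below 0.01 m/s); the robot touches nothing.
It fails at once if the stand is jacked up: the wedge, under a foot, presses on the counter with more than 60 N (((x of wedge_nose in the frame of foot_right above -0.008 m and horizontal distance between wedge_nose and foot_right below 0.08 m) or (x of wedge_nose in the frame of foot_mid above -0.008 m and horizontal distance between wedge_nose and foot_mid below 0.08 m) or (x of wedge_nose in the frame of foot_left above -0.008 m and horizontal distance between wedge_nose and foot_left below 0.08 m)) and contact force between wedge and table above 60 N).
It fails at once if the jar big is shifted by more than 25 mm (distance of jar_big from where it was at the start of the episode above 0.025 m).
It fails at once if the jar small is shifted by more than 25 mm (distance of jar_small from where it was at the start of the episode above 0.025 m).
It fails at once if the tin flat is shifted by more than 25 mm (distance of tin_flat from where it was at the start of the episode above 0.025 m).
It fails at once if the tin low is shifted by more than 25 mm (distance of tin_low from where it was at the start of the episode above 0.025 m).
It also fails if it takes over 58 s, if anything falls off the work surface, if the arm or the gripper's body presses on something with over 40 N, if the wrist force passes 120 N, or if a joint passes its speed limit or range.

## Robot

A 6-joint arm with a two-finger parallel gripper is mounted at the origin on the work surface. World frame = base frame: x ahead of the robot, y to its left, z up, the work surface at z = 0. Lengths are in m, angles in degrees, forces in N, time in s.
With the tool pointing down it reaches from about 0.4 to 0.825 m from the base axis. Payload 7 kg.
Tool frame: the origin (TCP) lies at the centre of the arm's flange, where the gripper is bolted on; the fingertips stand 178 mm ahead of it and the grasp point (between the pads) lies ahead of it (ctrl.grip_depth is the z of the grasp point in the tool frame, in m); z points along the fingers, x is the direction in which the jaws open and shut, and the axes are right-handed (so a half turn about z gives the same grasp; the last joint's range is limited). The gripper opens to 88 mm and grips with 3 to 60 N. Pads are 19 mm wide; open, the fingers measure 130 mm over their backs; the gripper's body (78 mm by 193 mm) begins 47 mm behind the grasp point.
Start: joints at [-57.748, 20.546, 0.682, 0, -70.136, -16.507], TCP at [0.183, -0.65, 0.405] pointing down, gripper open.
Joint ranges: [-176.03, 176.03], [-82.01, 121.73], [-58.28, 71.71], [-173.87, 95.51], [-174.79, -0.11], [-173.66, 173.66]. Speed limits (degrees/s): [136.94, 136.94, 172.46, 180, 180, 180].

## Interface

Orientations are given as [roll, pitch, yaw] about the fixed x, y, z axes, in that order (R = Rz(yaw) Ry(pitch) Rx(roll)).
In Python, from plant import ctrl gives the robot as it stands.
- The arm moves only by the tool carry_out, never from a script. Its arguments are lists of equal length, an entry for each row: "linear": the shift along the tool's x, y, z in cm, a list of three; "twist": the turn about the tool's z in degrees. In form: {"linear": [[tx, ty, tz], ...], "twist": [twist, ...]}. A call has 1 to 12 rows; each row is the pose to reach, as a shift and turn from the pose measured when the call began, along the tool's axes at that moment; what a row does not reach only later rows make up. A row lasts 1/12 s, in which the tool goes at most 41.7 mm and 7.16 degrees, less where a joint would pass 70% of its speed; a pose out of reach is approached as far as the arm can. A call with a gripper value outside its range is refused whole. "fingers" is the gripper's target within -1 to 1 (fully open at 1, half-way at 0, shut at -1), set as the call begins (left out, the last holds). The fingers move at their own pace and stop on an object; the grip force is fixed at half the most. Time passes only in rows, so rows that repeat a pose let the fingers close. It gives the time, the measured TCP pose, the force and the opening at its end, in the units of the state.
- ctrl.get_obs(): the state, without advancing time (a new reading comes with each control period).
- ctrl.snapshot(name): name is "scene" or "top" or "wrist"; returns the picture (480x640x3 uint8, blue, green, red); there is no depth.
- ctrl.camera_params(name): a dict with "fovy" (degrees; the focal length in pixels is half the picture's height over the tangent of half this angle, whatever the lens; pixels are square), "cx", "cy" (the principal point, pixels), "eye" and "rotation" of the camera in the world; the wrist camera has in their place "T_tool_cam" (4x4, takes a point from camera to tool coordinates, whose origin is the TCP and whose axes are the tool frame's). Camera axes: x right, y down, z forward; pixel columns grow to the right and rows downward; lengths in m; the calibration is good to about 2 mm. The wrist camera is an equidistant fisheye: a pixel r from the principal point sees the ray r / f radians off the axis. A picture is of the moment at which its call begins: read the wrist's pose just before it. camera_params takes no time and is no camera call.
- ctrl.close_job(): hands the job in, once; it reports no verdict.
The state is a dict: "clock": time; "joint_pos": joint angles; "qvel": joint speeds; "tau": joint torques, N m; "tool_pos": TCP position; "orientation": TCP orientation; "force": force on the tool from outside, world axes, zero at the start; "moment": the same for the moment, N m; "opening": finger opening in m.
Only numpy, scipy, OpenCV 4.12 (cv2) and the standard library are available. Lean on these libraries where they do the work, as an engineer would, in place of code of your own. Each camera call takes 0.05 s, during which the arm holds its last target.

## Working session

There is one attempt and no reset: what is moved stays moved. The work goes in short steps, Python scripts to look and compute and a tool call to move; the robot and the scene stay as the last step left them, time stands still between calls to the robot, and variables do not carry over. Pictures are saved under pics/ and viewed, and the job is handed in when it is done.

Besides the shell and the picture viewer there is one more tool, called as name(argument=value, ...) on one line, values as JSON. carry_out: Moves the arm, as the interface text tells. Its arguments: {"type":"object","properties":{"linear":{"type":"array","items":{"type":"array","items":{"type":"number"}}},"twist":{"type":"array","items":{"type":"number"}},"fingers":{"type":"number"}},"required":["linear","twist"]}

```bash
mkdir -p pics; ls; python3 - <<'E'
from plant import ctrl
import cv2,numpy as np
o=ctrl.get_obs(); print(o)
print(ctrl.grip_depth)
for n in ["scene","top","wrist"]:
    print(n,ctrl.camera_params(n)); cv2.imwrite(f"pics/{n}0.png",ctrl.snapshot(n))
E
```

```text
pics
{'clock': 0.0, 'joint_pos': array([-5.77492830e+01,  2.05915359e+01,  6.34999314e-01, -2.11301450e-02,
       -7.01356781e+01, -1.65090424e+01]), 'qvel': array([ 0.04603788, -0.02842326,  0.02390292, -0.06824189, -0.08093388,
        0.05910926]), 'tau': array([ 4.02796422e-04, -5.82722926e+01,  2.93061876e+01,  6.99726239e+00,
        7.05403945e-03, -1.89267398e-04]), 'tool_pos': array([ 0.18310503, -0.64949425,  0.40372744]), 'orientation': array([-1.79992838e+02, -9.40581846e-02,  1.05734473e+02]), 'force': array([-0.09676321,  0.13310465, -0.18183275]), 'moment': array([-0.0029771 ,  0.05029437,  0.00361738]), 'opening': 0.08754201109915637}
0.1593
scene {'fovy': 46.68023796999114, 'cx': 319.2649134876086, 'cy': 241.51518244923943, 'eye': array([1.12008246, 0.12570544, 1.26127427]), 'rotation': array([-153.98747066,    0.52434174,  101.38298761])}
top {'fovy': 47.3291603301729, 'cx': 323.5098292662797, 'cy': 246.8571879943308, 'eye': array([0.44832276, 0.00533871, 1.41661262]), 'rotation': array([-175.20976952,    0.51892452,  -91.07623367])}
wrist {'fovy': 65.70646984690485, 'cx': 321.6219940042671, 'cy': 242.2290812119033, 'T_tool_cam': array([[ 9.99999994e-01,  7.47221896e-05, -7.78260482e-05,
         8.75859899e-04],
       [-4.74598872e-05,  9.52462386e-01,  3.04656200e-01,
        -8.16731517e-02],
       [ 9.68909620e-05, -3.04656194e-01,  9.52462384e-01,
         2.01323445e-02],
       [ 0.00000000e+00,  0.00000000e+00,  0.00000000e+00,
         1.00000000e+00]])}
```

View pics/scene0.png

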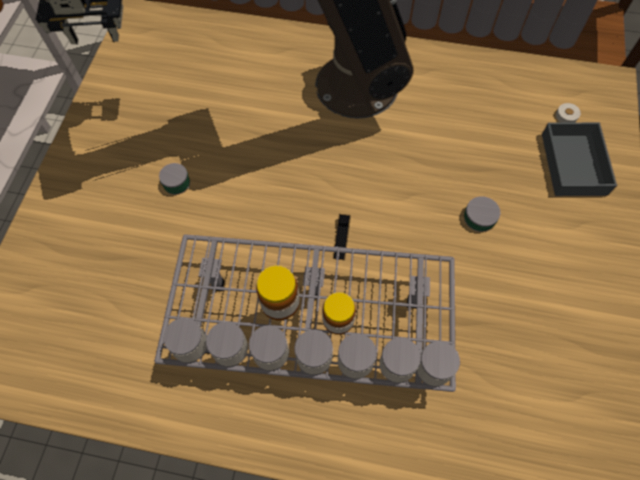

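View pics/top0.png

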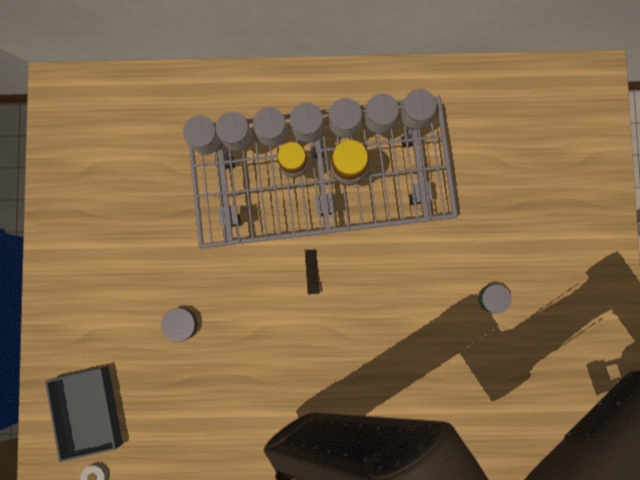

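View pics/wrist0.png

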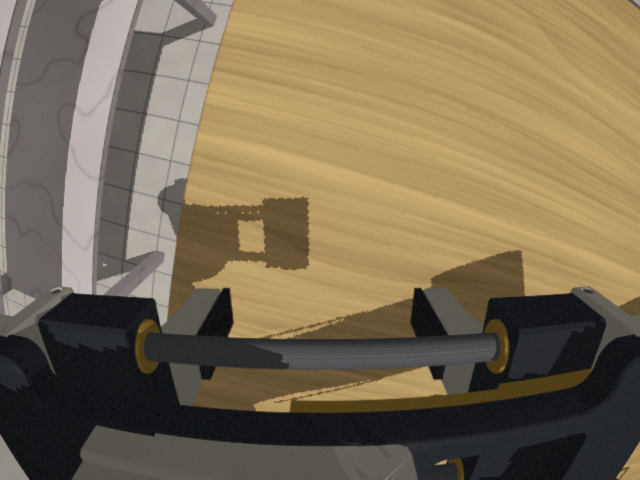

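The top view shows the wedge at about (312,272) and the stand's front edge from (200,246) to (457,215). The stand's left, middle and right legs are near (230,215), (325,203) and (417,197). The scene view shows the same layout. Next I'll measure these.

```bash
cat > h.py <<'E'
import numpy as np,cv2
from scipy.spatial.transform import Rotation as R
from plant import ctrl
def rot(rpy): return R.from_euler('xyz',rpy,degrees=True).as_matrix()
def cam(n,obs=None):
    p=ctrl.camera_params(n); f=240/np.tan(np.radians(p['fovy']/2))
    if n!='wrist': return f,p['cx'],p['cy'],np.array(p['eye']),rot(p['rotation'])
    o=obs or ctrl.get_obs(); T=p['T_tool_cam']; Rt=rot(o['orientation'])
    return f,p['cx'],p['cy'],np.array(o['tool_pos'])+Rt@T[:3,3],Rt@T[:3,:3]
def ray(n,u,v,C=None):
    f,cx,cy,e,M=C or cam(n)
    a=np.array([(u-cx),(v-cy)])/f
    if n=='wrist':
        r=np.hypot(*a); d=np.array([*(a/r*np.sin(r)),np.cos(r)]) if r>0 else np.array([0,0,1.])
    else: d=np.array([*a,1.]); 
    return e,M@(d/np.linalg.norm(d))
def hit(n,u,v,z,C=None):
    e,d=ray(n,u,v,C); return e+d*(z-e[2])/d[2]
def proj(n,P,C=None):
    f,cx,cy,e,M=C or cam(n); q=M.T@(np.array(P)-e)
    if n=='wrist':
        r=np.arctan2(np.hypot(q[0],q[1]),q[2]); s=r/np.hypot(q[0],q[1])
        return cx+f*s*q[0],cy+f*s*q[1]
    return cx+f*q[0]/q[2],cy+f*q[1]/q[2]
E
python3 - <<'E'
from h import *
for n in['top','scene']:
    im=cv2.imread(f'pics/{n}0.png'); x0,y0,x1,y1=(180,80,470,320) if n=='top' else (150,170,480,400)
    c=im[y0:y1,x0:x1]
    cv2.imwrite(f'pics/{n}0c.png',cv2.resize(c,None,fx=2.4,fy=2.4,interpolation=cv2.INTER_CUBIC))
    sub=im[:, :]; m=(im.max(2)<50).astype(np.uint8)
    k,l,st,ce=cv2.connectedComponentsWithStats(m)
    for i in range(1,k):
        x,y,w,h,a=st[i]
        if x0<x<x1 and y0<y<y1 and a>60:
            cs=cv2.findContours((l==i).astype(np.uint8),0,2)[0][0]
            print(n,st[i],ce[i],cv2.minAreaRect(cs))
            print([hit(n,*p,0.013)[:2].round(4) for p in cv2.boxPoints(cv2.minAreaRect(cs))])
for p in [(200,246),(457,215)]: print(hit('top',*p,.123))
for p in [(184,238),(454,256)]: print(hit('scene',*p,.123))
E
```

```text
top [306 251  13  42 416] [311.71394231 271.29326923] ((311.9974365234375, 271.4644775390625), (41.67952346801758, 10.473316192626953), 85.91438293457031)
[array([0.5563, 0.0629]), array([0.5577, 0.036 ]), array([0.451 , 0.0303]), array([0.4496, 0.057 ])]
scene [163 184  24  10 133] [175.28571429 188.90225564] ((174.6712646484375, 188.75413513183594), (8.72476577758789, 23.020769119262695), 86.98721313476562)
[array([ 0.4422, -0.4427]), array([ 0.4269, -0.3842]), array([ 0.4524, -0.375 ]), array([ 0.4675, -0.433 ])]
scene [464 210  28  21 158] [474.41772152 224.00632911] ((475.1158447265625, 223.18666076660156), (31.052772521972656, 11.857705116271973), 31.607501983642578)
[array([0.3975, 0.3299]), array([0.365 , 0.3428]), array([0.3993, 0.4121]), array([0.431 , 0.3988])]
scene [336 215  13  32 312] [341.83012821 230.51602564] ((341.6923522949219, 230.4615478515625), (10.170848846435547, 31.25675392150879), 7.125016689300537)
[array([0.5281, 0.0341]), array([0.4397, 0.0275]), array([0.4384, 0.0534]), array([0.5267, 0.0593])]
[0.56471091 0.30835103 0.123     ]
[ 0.62670324 -0.30364113  0.123     ]
[ 0.62856204 -0.29986586  0.123     ]
[0.5546729  0.30956947 0.123     ]
```

```bash
ls pics
```

```text
scene0.png
scene0c.png
top0.png
top0c.png
wrist0.png
```

View pics/top0c.png

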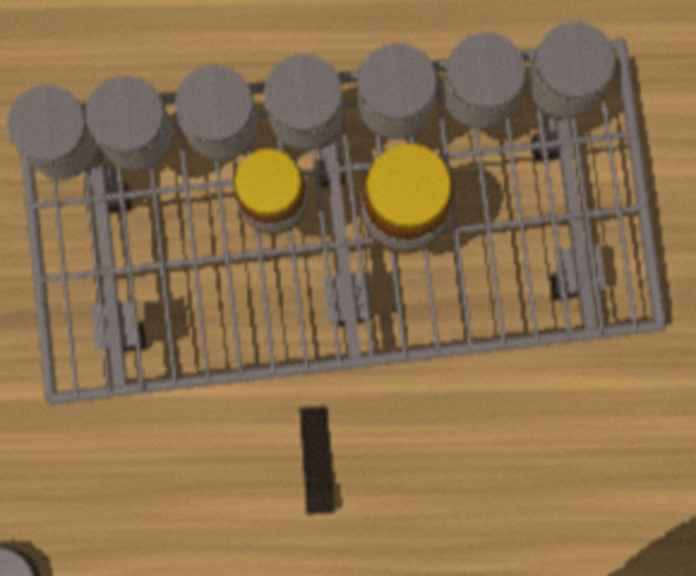

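View pics/scene0c.png

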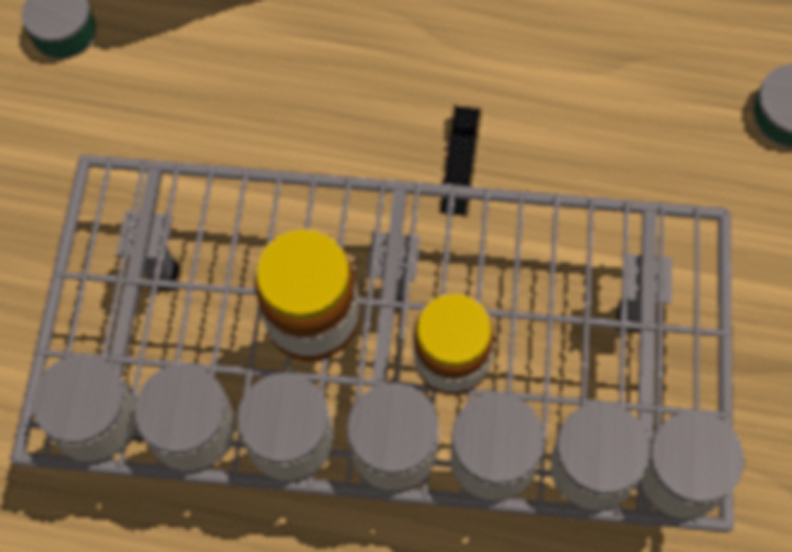

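carry_out(linear=[[28,35,-10],[28,35,-10],[28,35,-10],[28,35,-10],[28,35,-10],[28,35,-10],[28,35,-10],[28,35,-10],[28,35,-10],[28,35,-10],[28,35,-10],[28,35,-10]], twist=[9.4,9.4,9.4,9.4,9.4,9.4,9.4,9.4,9.4,9.4,9.4,9.4])

```text
clock: 1.15
tool_pos: [0.4471, -0.2811, 0.5059]
orientation: [179.8, -0.0, 96.6]
force: [-0.1, -0.8, 0.5]
opening: 0.0875
```

carry_out(linear=[[32.7,27.2,0],[32.7,27.2,0],[32.7,27.2,0],[32.7,27.2,0],[32.7,27.2,0],[32.7,27.2,0],[32.7,27.2,0],[32.7,27.2,0],[32.7,27.2,0],[32.7,27.2,0],[32.7,27.2,0],[32.7,27.2,0]], twist=[0.3,0.3,0.3,0.3,0.3,0.3,0.3,0.3,0.3,0.3,0.3,0.3])

```text
clock: 2.15
tool_pos: [0.6814, 0.0785, 0.5044]
orientation: [-180.0, -0.0, 96.5]
force: [-0.5, 0.6, -0.1]
opening: 0.0876
```

```bash
python3 - <<'E'
from h import *
o=ctrl.get_obs(); print(o['joint_pos'],o['tool_pos'],o['orientation'])
for nm,p in dict(L=(229.2,241.7),M=(326.7,230.8),R=(426.7,218.3)).items(): print(nm,hit('top',*p,.123))
for nm,p in dict(R=(152,166),M=(398,188),L=(650,208)).items(): print(nm,hit('scene',150+p[0]/2.4,170+p[1]/2.4,.123))
C=cam('wrist',o)
cv2.imwrite('pics/w1.png',ctrl.snapshot('wrist'))
E
```

```text
[ 2.28043519e+01  1.93323424e+01  1.16371675e+01 -1.36807777e-02
 -8.23021484e+01 -1.06330906e+02] [0.68142753 0.07849444 0.50441464] [-1.79998756e+02 -1.37631451e-02  9.64716134e+01]
L [0.57360748 0.2388387  0.123     ]
M [0.59506738 0.00671844 0.123     ]
R [ 0.62024097 -0.23148677  0.123     ]
R [ 0.61844788 -0.23298946  0.123     ]
M [0.59589744 0.001622   0.123     ]
L [0.57066324 0.23689665 0.123     ]
```

View pics/w1.png

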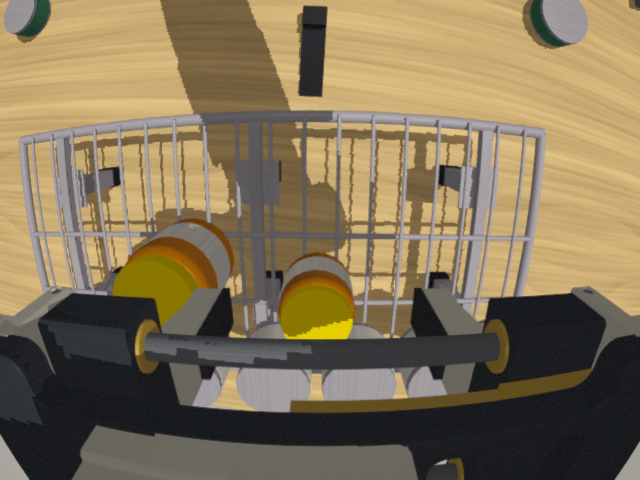

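carry_out(linear=[[-4,0,0],[-8,0,0],[-12,0,0],[-16,0,0],[-19.4,0,0],[-19.4,10,0],[-19.4,20,0],[-19.4,25,0],[-19.4,25,0],[-19.4,25,0],[-19.4,25,0],[-19.4,25,0]], twist=[0,0,0,0,0,0,0,0,0,0,0,0])

```text
clock: 3.2
tool_pos: [0.9427, -0.0884, 0.496]
orientation: [-180.0, 0.2, 96.3]
force: [17.2, -12.8, 37.2]
opening: 0.088
```

```bash
python3 - <<'E'
from h import *
o=ctrl.get_obs(); print(o['joint_pos'],o['tool_pos'],o['orientation']);print(rot(o['orientation']))
E
```

```text
[   6.37093615   53.90051837   71.74918935    0.19535724 -107.88590297
  -89.96561289] [ 0.94267565 -0.08838969  0.49603397] [-179.96275357    0.18593221   96.34544545]
[[-1.10522077e-01  9.93873628e-01 -2.87430489e-04]
 [ 9.93868371e-01  1.10520539e-01 -3.29708979e-03]
 [-3.24512362e-03 -6.50069285e-04 -9.99994523e-01]]
```

```bash
python3 - <<'E'
from h import *
for i in range(2):
    ctrl.snapshot('top')
    o=ctrl.get_obs(); print(o['clock'],o['joint_pos'],o['tool_pos'],o['orientation'],o['force'],o['qvel'])
E
```

```text
3.25 [ 6.40112363e+00  5.42353005e+01  7.12486180e+01  1.06666907e-01
 -1.07913284e+02 -8.99733915e+01] [ 0.94385525 -0.08747023  0.48648184] [-1.79100014e+02  1.01580883e-01  9.63965188e+01] [ -3.39468485   1.61729277 -15.49694642] [ 0.21421196  0.4754304  -4.17630779 -4.23041328  5.47577542  0.22331465]
3.3 [ 6.40378630e+00  5.41090725e+01  7.12483532e+01  2.78189452e-02
 -1.07707920e+02 -8.99683386e+01] [ 0.94398731 -0.08714897  0.48826314] [-1.79431348e+02  2.62693135e-02  9.64272480e+01] [ 1.33407885  0.54852302 -3.17284976] [-0.09007737 -4.52850559  2.90060014  0.37844242  2.82600333  0.06339658]
```

carry_out(linear=[[0,1,0],[0,2,0],[0,3,0],[0,4,0],[0,5,0],[0,6,0],[0,7,0],[0,8,0],[0,9,0],[0,10,0],[0,10,0],[0,10,0]], twist=[0,0,0,0,0,0,0,0,0,0,0,0])

```text
clock: 4.3
tool_pos: [0.9689, -0.0696, 0.4566]
orientation: [178.7, 0.6, 96.4]
force: [-0.3, 0.3, -0.8]
opening: 0.0881
```

```bash
python3 - <<'E'
from h import *
o=ctrl.get_obs(); print(o['joint_pos'],o['tool_pos'],o['orientation']);print(rot(o['orientation'])[:,2])
E
```

```text
[   7.40464123   56.35016468   71.64384926    0.62017707 -104.03281817
  -90.81008249] [ 0.96887697 -0.06960385  0.45655921] [178.7299498    0.58031692  96.43112559]
[ 0.02315944 -0.00757941 -0.99970305]
```

carry_out(linear=[[0,4,-2],[0,8,-4],[0,12,-6],[0,16,-8],[0,20,-10],[0,24,-11],[0,28,-12],[0,32,-13],[0,36,-14],[0,40,-15],[0,44,-16],[0,48,-17]], twist=[0,0,0,0,0,0,0,0,0,0,0,0])

```text
clock: 5.3
tool_pos: [0.9753, -0.0261, 0.4628]
orientation: [176.8, 1.1, 96.4]
force: [0.3, -1.0, -0.5]
opening: 0.0876
```

```bash
python3 - <<'E'
from h import *
o=ctrl.get_obs(); print(o['joint_pos'],o['tool_pos'],o['orientation']);print(rot(o['orientation'])[:,2])
E
```

```text
[  10.06330454   56.11726948   71.64791075    1.28098499 -102.43571532
  -93.31102497] [ 0.97530792 -0.02609692  0.46284842] [176.83535598   1.05327371  96.41352492]
[ 0.05691009 -0.01207252 -0.99830631]
```

carry_out(linear=[[20,50,-10]], twist=[0])

```text
clock: 5.38
tool_pos: [0.982, -0.0101, 0.4613]
orientation: [175.4, 1.4, 96.2]
force: [-0.1, -1.1, 1.0]
opening: 0.0878
```

```bash
python3 - <<'E'
from h import *
o=ctrl.get_obs(); print(o['joint_pos'],o['tool_pos'],o['orientation']);print(rot(o['orientation'])[:,2])
E
```

```text
[  11.04453282   56.3519476    71.6718303     1.83619504 -100.83854083
  -94.40688419] [ 0.98201848 -0.01005281  0.46132201] [175.38869362   1.42115498  96.16454695]
[ 0.08258539 -0.01594484 -0.99645643]
```

carry_out(linear=[[4,-1,0],[8,-2,0],[12,-3,0],[16,-4,0],[20,-5,0],[20,-5,0]], twist=[0,0,0,0,0,0])

```text
clock: 5.88
tool_pos: [0.9081, 0.1927, 0.4527]
orientation: [175.4, 1.3, 96.6]
force: [-1.3, 0.9, -0.1]
opening: 0.0877
```

carry_out(linear=[[4,50,-8]], twist=[0])

```text
clock: 5.97
tool_pos: [0.9317, 0.1931, 0.4554]
orientation: [176.2, 1.5, 96.8]
force: [1.8, 1.0, -2.3]
opening: 0.0876
```

carry_out(linear=[[4,50,-8]], twist=[0])

```text
clock: 6.05
tool_pos: [0.9557, 0.196, 0.4629]
orientation: [175.6, 1.6, 96.8]
force: [3.5, 0.3, 2.5]
opening: 0.0875
```

carry_out(linear=[[4,50,-8]], twist=[0])

```text
clock: 6.13
tool_pos: [0.9684, 0.1976, 0.4553]
orientation: [174.5, 1.8, 96.9]
force: [5.3, 2.9, 10.8]
opening: 0.0877
```

```bash
python3 - <<'E'
from h import *
o=ctrl.get_obs(); print(o['joint_pos'],o['tool_pos'],o['orientation']);print(rot(o['orientation'])[:,2])
E
```

```text
[  23.38935792   57.06824965   71.73969807    3.37273632  -99.86050461
 -105.71208115] [0.96837149 0.19760207 0.45528174] [174.46393426   1.83360832  96.87124815]
[ 0.09958962 -0.02007723 -0.99482602]
```

carry_out(linear=[[15,50,-8]], twist=[0])

```text
clock: 6.22
tool_pos: [0.9746, 0.2063, 0.4462]
orientation: [173.4, 2.1, 96.8]
force: [1.6, -0.5, -2.5]
opening: 0.0873
```

carry_out(linear=[[15,50,-8]], twist=[0])

```text
clock: 6.3
tool_pos: [0.9784, 0.2173, 0.4463]
orientation: [171.8, 2.2, 96.8]
force: [-0.3, 0.5, -0.1]
opening: 0.0879
```

carry_out(linear=[[15,50,-8]], twist=[0])

```text
clock: 6.38
tool_pos: [0.9827, 0.2277, 0.4471]
orientation: [170.1, 2.2, 96.7]
force: [0.1, -0.2, 1.0]
opening: 0.0875
```

carry_out(linear=[[15,50,-8]], twist=[0])

```text
clock: 6.47
tool_pos: [0.9875, 0.2376, 0.4478]
orientation: [168.2, 2.2, 96.7]
force: [0.3, -0.6, 0.5]
opening: 0.0876
```

```bash
python3 - <<'E'
from h import *
o=ctrl.get_obs(); print(o['joint_pos'],o['tool_pos'],o['orientation']);print(rot(o['orientation'])[:,2])
E
```

```text
[  25.51436765   58.16763665   71.7031908     5.7803073   -93.03983852
 -107.71078348] [0.9874705  0.2375762  0.44778212] [168.24594647   2.16517644  96.74328852]
[ 0.20664499 -0.01281241 -0.9783321 ]
```

carry_out(linear=[[22,50,0]], twist=[0])

```text
clock: 6.55
tool_pos: [0.9931, 0.2508, 0.4449]
orientation: [166.4, 2.1, 96.7]
force: [0.3, -0.8, 0.9]
opening: 0.0876
```

carry_out(linear=[[22,50,0]], twist=[0])

```text
clock: 6.63
tool_pos: [0.9989, 0.2655, 0.4403]
orientation: [164.5, 2.0, 96.7]
force: [-0.2, 0.0, 0.2]
opening: 0.0878
```

carry_out(linear=[[22,50,0]], twist=[0])

```text
clock: 6.72
tool_pos: [1.0041, 0.2795, 0.437]
orientation: [162.6, 1.9, 96.7]
force: [0.5, 0.2, -0.4]
opening: 0.0877
```

carry_out(linear=[[22,50,0]], twist=[0])

```text
clock: 6.8
tool_pos: [1.0088, 0.2928, 0.4351]
orientation: [160.8, 1.8, 96.8]
force: [-0.5, -0.4, -0.1]
opening: 0.0874
```

```bash
python3 - <<'E'
from h import *
o=ctrl.get_obs(); print(o['joint_pos'],o['tool_pos'],o['orientation']);print(rot(o['orientation'])[:,2])
E
```

```text
[  28.22968174   59.86255337   71.69571412    8.53284026  -84.49369035
 -110.66406677] [1.00882166 0.29279939 0.43507105] [160.77415424   1.78075081  96.78678714]
[ 0.33045266  0.00977791 -0.94377192]
```

carry_out(linear=[[25,48,4]], twist=[0])

```text
clock: 6.88
tool_pos: [1.0134, 0.3074, 0.4325]
orientation: [158.9, 1.6, 96.8]
force: [0.6, -0.6, 0.7]
opening: 0.0876
```

carry_out(linear=[[25,48,4]], twist=[0])

```text
clock: 6.97
tool_pos: [1.0176, 0.3226, 0.4295]
orientation: [157.0, 1.5, 96.9]
force: [-0.2, 0.2, -0.3]
opening: 0.0873
```

carry_out(linear=[[25,48,4]], twist=[0])

```text
clock: 7.05
tool_pos: [1.0213, 0.3372, 0.4278]
orientation: [155.2, 1.3, 97.0]
force: [-0.5, 0.5, 0.3]
opening: 0.0876
```

carry_out(linear=[[25,48,4]], twist=[0])

```text
clock: 7.13
tool_pos: [1.0245, 0.3511, 0.4274]
orientation: [153.3, 1.1, 97.1]
force: [-0.9, 0.0, 0.2]
opening: 0.0878
```

carry_out(linear=[[25,48,4]], twist=[0])

```text
clock: 7.22
tool_pos: [1.0272, 0.3647, 0.4281]
orientation: [151.5, 0.8, 97.2]
force: [-0.9, 0.2, -0.5]
opening: 0.0877
```

carry_out(linear=[[25,48,4]], twist=[0])

```text
clock: 7.3
tool_pos: [1.0294, 0.3778, 0.4299]
orientation: [149.6, 0.6, 97.3]
force: [-0.3, 0.3, 0.2]
opening: 0.0875
```

```bash
python3 - <<'E'
from h import *
o=ctrl.get_obs(); print(o['joint_pos'],o['tool_pos'],o['orientation']);print(rot(o['orientation']))
E
```

```text
[  32.30685651   62.05912894   71.70001564   13.45664208  -72.31143229
 -115.7781333 ] [1.02941084 0.37779251 0.42986113] [149.61460392   0.60211237  97.34146196]
[[-0.1277753   0.85489166  0.50282573]
 [ 0.99174747  0.11550235  0.0556432 ]
 [-0.01050865  0.50578597 -0.86259499]]
```

carry_out(linear=[[-23.8,-54.2,-35],[-23.8,-54.2,-35],[-23.8,-54.2,-35],[-23.8,-54.2,-35],[-23.8,-54.2,-35],[-23.8,-54.2,-35],[-23.8,-54.2,-35],[-23.8,-54.2,-35],[-23.8,-54.2,-35],[-23.8,-54.2,-35],[-23.8,-54.2,-35],[-23.8,-54.2,-35]], twist=[1.2,1.2,1.2,1.2,1.2,1.2,1.2,1.2,1.2,1.2,1.2,1.2])

```text
clock: 8.3
tool_pos: [0.6352, 0.1718, 0.452]
orientation: [149.4, -0.1, 96.4]
force: [0.0, -0.2, 1.3]
opening: 0.088
```

```bash
cat >> h.py <<'E'
def info():
    o=ctrl.get_obs(); print(o['clock'],'q',o['joint_pos'].round(1),'p',o['tool_pos'].round(4),'rpy',o['orientation'].round(2),'F',o['force'].round(2),'op',round(o['opening'],4))
    M=rot(o['orientation']); print('z',M[:,2].round(4),'x',M[:,0].round(4),'grasp',(o['tool_pos']+.1593*M[:,2]).round(4))
    return o,M
def to(tcp): # tool-axis shift in cm to TCP target
    o,M=info(); print('shift cm',(100*M.T@(np.array(tcp)-o['tool_pos'])).round(2))
E
python3 -c "
from h import *
to((.36,.04,.32))"
```

```text
8.3 q [  34.8    8.7  -22.5   25.5  -34.  -136.6] p [0.6352 0.1718 0.452 ] rpy [ 1.4943e+02 -1.0000e-01  9.6360e+01] F [ 0.03 -0.17  1.25] op 0.088
z [ 0.5054  0.0578 -0.861 ] x [-0.1107  0.9938  0.0017] grasp [0.7157 0.181  0.3149]
shift cm [-10.07 -31.51  -3.3 ]
```

```bash
cat > fk.py <<'E'
import numpy as np
from scipy.optimize import least_squares
from scipy.spatial.transform import Rotation as R
D=[([-57.7493,20.5915,.635,-.021,-70.1357,-16.509],[.18310503,-.64949425,.40372744],[-179.99,-.094,105.734]),
([22.804,19.332,11.637,-.0137,-82.302,-106.331],[.68142753,.07849444,.50441464],[-179.9987,-.0138,96.4716]),
([6.4038,54.109,71.2484,.0278,-107.7079,-89.968],[.94398731,-.08714897,.48826314],[-179.4313,.026,96.427]),
([10.063,56.117,71.648,1.281,-102.436,-93.311],[.97530792,-.02609692,.46284842],[176.835,1.053,96.4135]),
([25.514,58.168,71.703,5.780,-93.0398,-107.711],[.98747,.2375762,.44778],[168.246,2.165,96.743]),
([28.2297,59.8626,71.6957,8.5328,-84.4937,-110.664],[1.0088,.2928,.43507],[160.774,1.781,96.787]),
([32.3069,62.0591,71.7,13.4566,-72.3114,-115.778],[1.02941,.37779,.42986],[149.615,.602,97.341]),
([34.8,8.7,-22.5,25.5,-34.,-136.6],[.6352,.1718,.452],[149.43,-.1,96.36])]
Ry=lambda a:R.from_euler('y',a,degrees=True).as_matrix()
Rz=lambda a:R.from_euler('z',a,degrees=True).as_matrix()
Rx=lambda a:R.from_euler('x',a,degrees=True).as_matrix()
def fk(q,P):
    a0,L1,L2,h,d,e,off,s4,s6,g6=P
    B=Rz(q[0]); p=B@np.array([a0,-off,h]); M=B@Ry(q[1]); p=p+M@np.array([e*0,0,L1])
    M=B@Ry(q[1]-q[2]); p=p+M@np.array([L2,0,e]); M=M@Rx(np.sign(s4)*q[3]); M=M@Ry(-q[4])  # q5=-90: forearm x-> ... tool z
    # tool z along M x (points down when q5=-90 => Ry(90): x->-z)
    T=M@Rx(np.sign(s6)*q[5]+g6)@np.array([[0,0,1],[0,1,0],[-1,0,0]]).astype(float)
    return p+d*T[:,2],T
def fit():
    best=None
    for s4 in(-1,1):
        for s6 in(-1,1):
            for g in(0,90,180,270):
                def f(v):
                    P=list(v[:7])+[s4,s6,v[7]]; r=[]
                    for q,p,o in D:
                        x,T=fk(q,P); r+=list((x-p))+list(.3*(T-R.from_euler('xyz',o,degrees=True).as_matrix()).ravel())
                    return r
                s=least_squares(f,[0,.4,.4,.3,.1,0,.19,g])
                if best is None or s.cost<best[0]: best=(s.cost,list(s.x[:7])+[s4,s6,s.x[7]])
    return best
if __name__=='__main__':
    b=fit(); print(b); P=b[1]; np.save('P.npy',P)
    for q,p,o in D: print((fk(q,P)[0]-p).round(4))
E
python3 fk.py
```

```text
(np.float64(0.0010923590753722516), [np.float64(0.19826639471598778), np.float64(0.4532465006299182), np.float64(0.3461131760488346), np.float64(0.48052142971110023), np.float64(0.24729159277759769), np.float64(-0.1162126254043425), np.float64(0.18409943172893473), -1, -1, np.float64(0.002867797910050474)])
[0.0044 0.0075 0.0264]
[ 0.0128  0.0138 -0.005 ]
[-0.0012  0.0076  0.0016]
[-0.0044  0.0059  0.0042]
[-0.0024  0.001  -0.0021]
[-0.0005 -0.0019 -0.0031]
[ 0.0042 -0.0069 -0.0069]
[ 0.0075 -0.0218 -0.0151]
```

```bash
sed -i 's/a0,L1,L2,h,d,e,off,s4,s6,g6=P/a0,L1,L2,h,d,e,off,o2,w,v5,s4,s6,g6=P/; s/M=M@Rx(np.sign(s4)\*q\[3\]);/M=M@Rx(np.sign(s4)*q[3]); p=p+M@np.array([0,o2,w]);/; s/return p+d\*T\[:,2\],T/return p+d*T[:,2]+M@np.array([0,0,v5]),T/; s/list(v\[:7\])+\[s4,s6,v\[7\]\]/list(v[:10])+[s4,s6,v[10]]/; s/0,.19,g\]/0,.19,0,0,0,g]/; s/list(s.x\[:7\])+\[s4,s6,s.x\[7\]\]/list(s.x[:10])+[s4,s6,s.x[10]]/' fk.py; python3 fk.py
```

```text
(np.float64(3.999259396663467e-08), [np.float64(-0.0002415024939747338), np.float64(0.6018341196728274), np.float64(0.4636487085292954), np.float64(0.19833041294408038), np.float64(0.1996612533971848), np.float64(0.000689223992183399), np.float64(-0.0003014503745746538), np.float64(-0.1920786093466455), np.float64(-0.0006711106751139412), np.float64(6.626810502120893e-05), -1, -1, np.float64(0.0028677991331661394)])
[-0.  0.  0.]
[-0.0001 -0.      0.    ]
[ 0.0001  0.     -0.    ]
[ 0.  0. -0.]
[ 0. -0. -0.]
[ 0. -0.  0.]
[-0.     -0.0001  0.    ]
[ 0.      0.0001 -0.0001]
```

```bash
cat > ik.py <<'E'
from fk import *
P=np.load('P.npy')
lo=np.array([-176.03,-82.01,-58.28,-173.87,-174.79,-173.66]);hi=np.array([176.03,121.73,71.71,95.51,-.11,173.66])
def ik(p,T,q0):
    f=lambda q:(lambda r:list(r[0]-p)+list(.3*(r[1]-T).ravel()))(fk(q,P))
    s=least_squares(f,np.clip(q0,lo+.5,hi-.5),bounds=(lo,hi),x_scale=10); return s.x,s.cost
def Rt(yaw,tilt):
    c,s=np.cos(np.radians(yaw)),np.sin(np.radians(yaw)); ct,st=np.cos(np.radians(tilt)),np.sin(np.radians(tilt))
    z=np.array([c*st,s*st,-ct]); x=np.array([-s,c,0]); return np.column_stack([x,np.cross(z,x),z])
if __name__=='__main__':
    T=Rt(6.5,30.6); q=[34.8,8.7,-22.5,25.5,-34,-136.6]
    for nm,g in [('above',(.465,.045,.15)),('wedge',(.465,.045,.024)),('M0',(.52,0,.024)),('M1',(.61,.01,.024)),('L0',(.48,.235,.024)),('L1',(.585,.245,.024)),('R0',(.54,-.24,.024)),('R1',(.63,-.228,.024))]:
        p=np.array(g)-.1593*T[:,2]
        for k in (q,[20,-20,-50,10,-20,-130],[0,0,-30,90,-60,-180]):
            x,c=ik(p,T,k); print(nm,p.round(3),x.round(1),'%.1e'%c)
E
python3 ik.py
```

```text
above [0.384 0.036 0.287] [  32.7   -9.2  -58.3   27.2  -18.2 -139.6] 1.8e-03
above [0.384 0.036 0.287] [  32.7   -9.2  -58.3   27.2  -18.2 -139.6] 1.8e-03
above [0.384 0.036 0.287] [  32.7   -9.2  -58.3   27.2  -18.2 -139.6] 1.8e-03
wedge [0.384 0.036 0.161] [  7.6  14.8 -40.3 -84.2  -0.1  -6.7] 1.1e-03
wedge [0.384 0.036 0.161] [  7.6  14.8 -40.3 -84.2  -0.1  -6.7] 1.1e-03
wedge [0.384 0.036 0.161] [  7.6  14.8 -40.3 -84.2  -0.1  -6.7] 1.1e-03
M0 [ 0.439 -0.009  0.161] [ 14.1  16.8 -40.1 -47.   -0.1 -49.4] 9.1e-04
M0 [ 0.439 -0.009  0.161] [ 14.1  16.8 -40.1 -47.   -0.1 -49.4] 9.1e-04
M0 [ 0.439 -0.009  0.161] [ 14.1  16.8 -40.1 -47.   -0.1 -49.4] 9.1e-04
M1 [0.529 0.001 0.161] [ 17.4  21.5 -36.8 -24.2  -0.1 -75.1] 1.1e-03
M1 [0.529 0.001 0.161] [ 17.4  21.5 -36.8 -24.2  -0.1 -75.1] 1.1e-03
M1 [0.529 0.001 0.161] [ 17.4  21.5 -36.8 -24.2  -0.1 -75.1] 1.1e-03
L0 [0.399 0.226 0.161] [  47.5    8.6  -58.3   47.   -13.4 -173.7] 8.1e-03
L0 [0.399 0.226 0.161] [  47.5    8.6  -58.3   47.   -13.4 -173.7] 8.1e-03
L0 [0.399 0.226 0.161] [  47.5    8.6  -58.3   47.   -13.4 -173.7] 8.1e-03
L1 [0.504 0.236 0.161] [  38.3   17.3  -50.    55.   -10.7 -173.7] 5.8e-03
L1 [0.504 0.236 0.161] [  38.3   17.3  -50.    55.   -10.7 -173.7] 5.8e-03
L1 [0.504 0.236 0.161] [  38.3   17.3  -50.    55.   -10.7 -173.7] 5.8e-03
R0 [ 0.459 -0.249  0.161] [-17.3  20.  -28.1 -42.  -17.9 -28.5] 2.1e-20
R0 [ 0.459 -0.249  0.161] [-17.3  20.  -28.1 -42.  -17.9 -28.5] 7.0e-20
R0 [ 0.459 -0.249  0.161] [-17.3  20.  -28.1 -42.  -17.9 -28.5] 4.8e-24
R1 [ 0.549 -0.237  0.161] [-10.9  24.6 -22.6 -33.7 -15.9 -42.2] 3.8e-21
R1 [ 0.549 -0.237  0.161] [-10.9  24.6 -22.6 -33.7 -15.9 -42.2] 2.6e-24
R1 [ 0.549 -0.237  0.161] [-10.9  24.6 -22.6 -33.7 -15.9 -42.2] 6.1e-21
```

```bash
cat > srch.py <<'E'
from ik import *
rng=np.random.default_rng(0)
pts=[('wedge',(.465,.045,.024)),('M0',(.52,0,.024)),('M1',(.61,.01,.024)),('L0',(.48,.235,.024)),('L1',(.585,.245,.024)),('R0',(.54,-.24,.024)),('R1',(.63,-.228,.024))]
seeds=[rng.uniform([-60,-30,-58,-173,-120,-173],[60,80,40,95,-1,173]) for _ in range(25)]
for tilt in (24,30.6,38):
  for hf in (0,180):
    T=Rt(6.5,tilt)@Rz(hf)
    for nm,g in pts:
        p=np.array(g)-.1593*T[:,2]; S=[]
        for k in seeds:
            x,c=ik(p,T,k)
            if c<1e-10 and not any(np.abs(x-y).max()<2 for y in S): S.append(x)
        print(tilt,hf,nm,[list(y.round(0)) for y in S])
E
timeout 560 python3 srch.py
```

```text
24 0 wedge []
24 0 M0 []
24 0 M1 []
24 0 L0 []
24 0 L1 []
24 0 R0 [[np.float64(-11.0), np.float64(20.0), np.float64(-31.0), np.float64(-25.0), np.float64(-17.0), np.float64(-50.0)]]
24 0 R1 [[np.float64(-7.0), np.float64(25.0), np.float64(-24.0), np.float64(-18.0), np.float64(-18.0), np.float64(-60.0)]]
24 180 wedge []
24 180 M0 []
24 180 M1 []
24 180 L0 []
24 180 L1 []
24 180 R0 [[np.float64(-11.0), np.float64(20.0), np.float64(-31.0), np.float64(-25.0), np.float64(-17.0), np.float64(130.0)]]
24 180 R1 [[np.float64(-7.0), np.float64(25.0), np.float64(-24.0), np.float64(-18.0), np.float64(-18.0), np.float64(120.0)]]
30.6 0 wedge []
30.6 0 M0 []
30.6 0 M1 []
30.6 0 L0 [[np.float64(4.0), np.float64(17.0), np.float64(-53.0), np.float64(-174.0), np.float64(-11.0), np.float64(86.0)]]
30.6 0 L1 []
30.6 0 R0 [[np.float64(-17.0), np.float64(20.0), np.float64(-28.0), np.float64(-42.0), np.float64(-18.0), np.float64(-29.0)]]
30.6 0 R1 [[np.float64(-11.0), np.float64(25.0), np.float64(-23.0), np.float64(-34.0), np.float64(-16.0), np.float64(-42.0)]]
30.6 180 wedge []
30.6 180 M0 []
30.6 180 M1 
[... 212 characters left out ...]
), np.float64(-42.0), np.float64(-18.0), np.float64(151.0)]]
30.6 180 R1 [[np.float64(-11.0), np.float64(25.0), np.float64(-23.0), np.float64(-34.0), np.float64(-16.0), np.float64(138.0)]]
38 0 wedge []
38 0 M0 []
38 0 M1 []
38 0 L0 []
38 0 L1 []
38 0 R0 [[np.float64(-28.0), np.float64(21.0), np.float64(-26.0), np.float64(-63.0), np.float64(-23.0), np.float64(-0.0)]]
38 0 R1 [[np.float64(-19.0), np.float64(25.0), np.float64(-20.0), np.float64(-57.0), np.float64(-19.0), np.float64(-14.0)]]
38 180 wedge []
38 180 M0 []
38 180 M1 []
38 180 L0 []
38 180 L1 []
38 180 R0 []
38 180 R1 [[np.float64(-19.0), np.float64(25.0), np.float64(-20.0), np.float64(-57.0), np.float64(-19.0), np.float64(166.0)]]
```

```bash
cat > srch2.py <<'E'
from ik import *
from multiprocessing import Pool
rng=np.random.default_rng(0)
seeds=[rng.uniform([-60,-20,-58,-173,-100,-173],[60,80,40,95,-5,173]) for _ in range(8)]
# push tip contact: tip centre ~ 12 mm behind grip back; grip back 11..40mm before edge
pts=[('M',(.575,.0,.01)),('L',(.55,.235,.01)),('R',(.60,-.235,.01))]
def ikz(p,z,q0):
    f=lambda q:(lambda r:list(r[0]-p)+list(.3*(r[1][:,2]-z)))(fk(q,P))
    s=least_squares(f,np.clip(q0,lo+.5,hi-.5),bounds=(lo,hi),x_scale=10); return s.x,s.cost
def job(a):
    nm,g,t,phi=a; T=Rt(6.5+phi,t); z=T[:,2]; p=np.array(g)-.178*z; best=(1,None)
    for k in seeds:
        x,c=ikz(p,z,k)
        if c<best[0]: best=(c,x)
        if c<1e-9: break
    return nm,t,phi,best
if __name__=='__main__':
    A=[(nm,g,t,phi) for nm,g in pts for t in (0,10,15,20,30,40) for phi in (-60,-40,-20,0,20,40,60)]
    with Pool() as po: res=po.map(job,A)
    for nm,t,phi,(c,x) in res: print(nm,t,phi,'%.0f mm'%(1000*np.sqrt(2*c)), x.round(0) if c<1e-8 else '')
E
OMP_NUM_THREADS=1 timeout 560 python3 srch2.py
```

```text
M 0 -60 0 mm [ 19.  24. -26.   0. -39. -99.]
M 0 -40 0 mm [ 19.  24. -26.   0. -39. -99.]
M 0 -20 0 mm [ 19.  24. -26.   0. -39. -99.]
M 0 0 0 mm [ 19.  24. -26.   0. -39. -99.]
M 0 20 0 mm [ 19.  24. -26.   0. -39. -99.]
M 0 40 0 mm [ 19.  24. -26.   0. -39. -99.]
M 0 60 0 mm [ 19.  24. -26.   0. -39. -99.]
M 10 -60 0 mm [  25.   22.  -39.   21.  -28. -172.]
M 10 -40 0 mm [  24.   21.  -42.   22.  -23. -172.]
M 10 -20 0 mm [  23.   20.  -41.   16.  -21. -172.]
M 10 0 0 mm [  21.   20.  -38.    7.  -23. -172.]
M 10 20 0 mm [  18.   21.  -33.   -3.  -27. -172.]
M 10 40 0 mm [ 16.  22. -28. -10. -32. -78.]
M 10 60 0 mm [ 13.  23. -24. -13. -38. -78.]
M 15 -60 0 mm [  25.   21.  -47.   39.  -24. -172.]
M 15 -40 0 mm [  19.   19.  -54.   55.  -15. -172.]
M 15 -20 0 mm [   6.   17.  -58.   81.   -5. -172.]
M 15 0 0 mm [ 21.  18. -47.  21. -10. -99.]
M 15 20 0 mm [  18.   19.  -35.   -6.  -21. -172.]
M 15 40 0 mm [  13.   21.  -28.  -17.  -30. -172.]
M 15 60 0 mm [  10.   23.  -22.  -21.  -38. -172.]
M 20 -60 0 mm [  22.   20.  -53.   61.  -22. -172.]
M 20 -40 8 mm 
M 20 -20 26 mm 
M 20 0 
[... 3552 characters left out ...]
mm [  -7.   23.  -27.  -14.  -21. -172.]
R 20 20 0 mm [ -13.   25.  -19.  -24.  -33. -172.]
R 20 40 0 mm [ -16.   28.  -12.  -26.  -43. -172.]
R 20 60 0 mm [ -17.   31.   -6.  -25.  -53. -172.]
R 30 -60 36 mm 
R 30 -40 14 mm 
R 30 -20 27 mm 
R 30 0 0 mm [-13.  22. -25. -35. -17. 143.]
R 30 20 0 mm [ -21.   25.  -17.  -42.  -34. -172.]
R 30 40 0 mm [ -24.   29.   -9.  -40.  -48. -172.]
R 30 60 0 mm [ -24.   34.   -2.  -35.  -60. -172.]
R 40 -60 64 mm 
R 40 -40 0 mm [ -41.   24.  -45. -165.  -19.  143.]
R 40 -20 3 mm 
R 40 0 0 mm [-26.  23. -22. -66. -22. 143.]
R 40 20 0 mm [-31.  27. -15. -59. -39. 143.]
R 40 40 0 mm [-32.  32.  -7. -51. -54. 143.]
R 40 60 0 mm [-31.  37.   2. -44. -68. 143.]
```

```bash
cat > sim.py <<'E'
from ik import *
import sys
W=.5
def solve(p,T,q0):
    def f(q):
        x,M=fk(q,P); return list(x-p)+list(W*R.from_matrix(M@T.T).as_rotvec())
    return least_squares(f,np.clip(q0,lo+.06,hi-.06),bounds=(lo+.05,hi-.05),x_scale=10).x
def desc(q):
    x,M=fk(q,P); z=M[:,2]; return q.round(1),x.round(3),'tilt %.1f az %.1f xz %.3f'%(np.degrees(np.arccos(-z[2])),np.degrees(np.arctan2(z[1],z[0])),M[2,0])
if __name__=='__main__':
    # check on outward pull
    q=np.array([28.2297,59.8626,71.6957,8.5328,-84.4937,-110.664])
    x,M=fk(q,P); d=M@np.array([25,48,4.]); d/=np.linalg.norm(d); q=solve(x+.0417*d,M,q); print(desc(q),'expect 158.9 roll')
    for start in [(.40,.06,.45),(.45,.06,.45),(.45,.0,.40),(.45,-.1,.45),(.45,.1,.5)]:
      for az in (186,166,206):
        q=np.array([34.8,8.7,-22.5,25.5,-34.,-136.6]); M=fk(q,P)[1]
        x0=fk(q,P)[0]
        for s in np.linspace(0,1,8)[1:]: q=solve(x0+s*(np.array(start)-x0),M,q)
        print('start',start,az,desc(q))
        for i in range(12):
            x,M=fk(q,P); d=np.array([np.cos(np.radians(az)),np.sin(np.radians(az)),0]); q=solve(x+.0417*d,M,q)
            if i%4==3: print('  ',desc(q))
E
python3 sim.py
```

```text
(array([  29. ,   60.4,   71.7,    9.3,  -82.6, -111.5]), array([1.013, 0.307, 0.431]), 'tilt 20.9 az 2.1 xz -0.031') expect 158.9 roll
start (0.4, 0.06, 0.45) 186 (array([  43. ,  -19.2,  -48.3,   28.6,  -39.1, -145.6]), array([0.4 , 0.06, 0.45]), 'tilt 30.6 az 6.5 xz 0.002')
   (array([  83.1,  -45.4,  -56.7,   30.2,  -73.2, -173.6]), array([0.269, 0.037, 0.451]), 'tilt 29.8 az 7.3 xz 0.003')
   (array([  88.9,  -51.1,  -54.9,   26.3,  -81.9, -173.6]), array([0.26 , 0.011, 0.452]), 'tilt 26.6 az 9.6 xz 0.012')
   (array([  80.9,  -51.7,  -52.6,   21.6,  -80.9, -164.5]), array([ 0.251, -0.019,  0.451]), 'tilt 23.0 az 12.6 xz 0.029')
start (0.4, 0.06, 0.45) 166 (array([  43. ,  -19.2,  -48.3,   28.6,  -39.1, -145.6]), array([0.4 , 0.06, 0.45]), 'tilt 30.6 az 6.5 xz 0.002')
   (array([  80.6,  -37.6,  -55. ,   30.5,  -66.5, -173.6]), array([0.277, 0.089, 0.456]), 'tilt 29.2 az 8.0 xz 0.001')
   (array([  89.9,  -38.9,  -50.6,   24.9,  -74.3, -173.6]), array([0.255, 0.11 , 0.471]), 'tilt 24.5 az 12.3 xz 0.000')
   (array([  96.4,  -36.3,  -45.7,   19.7,  -77.8, -173.6]), array([0.231, 
[... 5933 characters left out ...]
-173.6]), array([0.255, 0.158, 0.523]), 'tilt 25.4 az 10.7 xz -0.013')
   (array([  98.8,  -31. ,  -37.6,   20.5,  -82.1, -173.6]), array([0.221, 0.201, 0.54 ]), 'tilt 20.4 az 13.7 xz -0.025')
start (0.45, 0.1, 0.5) 206 (array([  42.9,  -13.6,  -37.5,   25.9,  -43.7, -141.9]), array([0.45, 0.1 , 0.5 ]), 'tilt 30.6 az 6.5 xz 0.002')
   (array([  62.4,  -37.5,  -49. ,   28.1,  -63.1, -155.5]), array([0.3  , 0.027, 0.5  ]), 'tilt 30.6 az 6.5 xz 0.002')
   (array([  67.7,  -52.2,  -49. ,   25. ,  -78.6, -152.9]), array([ 0.25 , -0.068,  0.499]), 'tilt 28.8 az 8.3 xz 0.015')
   (array([  25.4,  -54.3,  -41.5,    7. ,  -75.6, -108.6]), array([ 0.136, -0.172,  0.499]), 'tilt 28.0 az 10.9 xz 0.033')
```

```bash
cat > sim2.py <<'E'
from sim import *
for z0 in (.45,.55):
  for A in (0,10,20,30,40):
    for off in (-8,0,8):
        q=np.array([34.8,8.7,-22.5,25.5,-34.,-136.6]); x0,M=fk(q,P)
        st=np.array([.33*np.cos(np.radians(A)),.33*np.sin(np.radians(A)),z0])
        for s in np.linspace(0,1,10)[1:]: q=solve(x0+s*(st-x0),M,q)
        d0=desc(q)[2]
        tr=[]
        for i in range(18):
            x,M=fk(q,P); a=np.arctan2(x[1],x[0])+np.pi+np.radians(off); q=solve(x+.0417*np.array([np.cos(a),np.sin(a),0]),M,q)
            if i in(5,11,14,17): tr.append(desc(q)[2])
        print(z0,A,off,d0,tr,desc(q)[:2])
E
python3 sim2.py
```

```text
0.45 0 -8 tilt 30.6 az 6.5 xz 0.002 ['tilt 27.1 az 9.0 xz 0.013', 'tilt 21.3 az 13.1 xz 0.028', 'tilt 18.0 az 15.8 xz 0.036', 'tilt 14.3 az 19.8 xz 0.043'] (array([  93. ,  -48.8,  -48.1,   13.7,  -86.6, -173.6]), array([0.232, 0.036, 0.452]))
0.45 0 0 tilt 30.6 az 6.5 xz 0.002 ['tilt 27.4 az 8.8 xz 0.017', 'tilt 22.1 az 14.8 xz 0.050', 'tilt 19.3 az 20.9 xz 0.076', 'tilt 16.8 az 31.4 xz 0.114'] (array([  62.6,  -51. ,  -47.4,    8.7,  -79.2, -145.1]), array([ 0.214, -0.063,  0.444]))
0.45 0 8 tilt 30.6 az 6.5 xz 0.002 ['tilt 27.6 az 10.0 xz 0.026', 'tilt 24.0 az 23.1 xz 0.106', 'tilt 24.8 az 33.1 xz 0.172', 'tilt 27.9 az 39.0 xz 0.230'] (array([-25.9, -48.7, -35.7, -25. , -90.3, -57.6]), array([ 0.013, -0.105,  0.444]))
0.45 10 -8 tilt 30.6 az 6.5 xz 0.002 ['tilt 26.3 az 10.2 xz 0.009', 'tilt 20.2 az 14.3 xz 0.023', 'tilt 16.7 az 17.0 xz 0.029', 'tilt 12.8 az 21.1 xz 0.036'] (array([  95.3,  -48.3,  -46.5,   12.4,  -88.3, -173.6]), array([0.227, 0.046, 0.46 ]))
0.45 10 0 tilt 30.6 az 6.5 xz 0.002 ['tilt 26.8 az 9.5 xz 0.012', 'tilt 21.1 az 13.5 xz 0.033', 'tilt 17.9 az 17.7 xz 0.049
[... 5581 characters left out ...]
t 23.2 az 10.5 xz -0.028', 'tilt 16.5 az 10.2 xz -0.035', 'tilt 12.7 az 9.0 xz -0.035', 'tilt 8.7 az 6.2 xz -0.034'] (array([ 105.2,  -42.6,  -27.7,    8.9, -106.1, -173.6]), array([0.204, 0.085, 0.592]))
0.55 40 0 tilt 29.0 az 7.6 xz -0.006 ['tilt 23.6 az 10.1 xz -0.024', 'tilt 17.1 az 9.6 xz -0.027', 'tilt 13.3 az 8.7 xz -0.025', 'tilt 9.2 az 7.2 xz -0.022'] (array([ 101.5,  -45.7,  -29.3,    9.5, -106.8, -173.6]), array([0.216, 0.047, 0.583]))
0.55 40 8 tilt 29.0 az 7.6 xz -0.006 ['tilt 24.2 az 9.7 xz -0.020', 'tilt 17.8 az 10.1 xz -0.014', 'tilt 14.1 az 13.3 xz 0.002', 'tilt 10.6 az 22.8 xz 0.031'] (array([  75.1,  -46.8,  -29.9,    8.5, -100.3, -150.1]), array([ 0.216, -0.038,  0.576]))
```

```bash
python3 -c "
from h import *
to((.31,.113,.55))"
```

```text
8.3 q [  34.8    8.7  -22.5   25.5  -34.  -136.6] p [0.6352 0.1718 0.452 ] rpy [ 1.4943e+02 -1.0000e-01  9.6360e+01] F [ 0.03 -0.17  1.25] op 0.088
z [ 0.5054  0.0578 -0.861 ] x [-0.1107  0.9938  0.0017] grasp [0.7157 0.181  0.3149]
shift cm [ -2.22 -23.4  -25.21]
```

carry_out(linear=[[-0.2,-2.3,-2.5],[-0.4,-4.7,-5],[-0.6,-7,-7.5],[-0.9,-9.4,-10],[-1.1,-11.7,-12.6],[-1.3,-14,-15],[-1.5,-16.4,-17.6],[-1.8,-18.7,-20],[-2,-21,-22.7],[-2.2,-23.4,-25.2],[-2.2,-23.4,-25.2],[-2.2,-23.4,-25.2]], twist=[0,0,0,0,0,0,0,0,0,0,0,0])

```text
clock: 9.3
tool_pos: [0.3083, 0.1132, 0.5521]
orientation: [149.2, -0.6, 96.8]
force: [-0.8, 0.5, 0.5]
opening: 0.0874
```

```bash
cat > pull.py <<'E'
from h import *
o,M=info(); p=o['tool_pos']; z=M[:,2]
print('tilt %.1f az %.1f TCPaz %.1f'%(np.degrees(np.arccos(-z[2])),np.degrees(np.arctan2(z[1],z[0])),np.degrees(np.arctan2(p[1],p[0]))))
d=-np.array([p[0],p[1],0]); d/=np.linalg.norm(d); print('inward 50cm in tool axes',(50*M.T@d).round(1))
E
python3 pull.py
```

```text
9.3 q [  72.2  -31.6  -41.7   29.8  -68.4 -163.9] p [0.3083 0.1132 0.5521] rpy [149.19  -0.56  96.82] F [-0.85  0.54  0.46] op 0.0874
z [ 0.5076  0.0691 -0.8588] x [-0.1187  0.9929  0.0098] grasp [0.3891 0.1242 0.4153]
tilt 30.8 az 7.8 TCPaz 20.2
inward 50cm in tool axes [-11.5 -41.7 -25. ]
```

carry_out(linear=[[-0.9,-3.4,-2],[-1.5,-5.4,-3.3]], twist=[0,0])

```text
clock: 9.47
tool_pos: [0.2692, 0.0873, 0.5554]
orientation: [150.0, -0.4, 96.8]
force: [-4.1, 2.4, 1.4]
opening: 0.0877
```

carry_out(linear=[[-11.5,-41.7,-25]], twist=[0])

```text
clock: 9.55
tool_pos: [0.2637, 0.0703, 0.5597]
orientation: [151.2, -0.4, 97.7]
force: [-0.4, 0.2, 1.0]
opening: 0.0875
```

carry_out(linear=[[-11.5,-41.7,-25]], twist=[0])

```text
clock: 9.63
tool_pos: [0.2601, 0.0553, 0.5646]
orientation: [152.5, -0.5, 98.1]
force: [-0.6, 0.8, 0.8]
opening: 0.0879
```

carry_out(linear=[[-11.5,-41.7,-25]], twist=[0])

```text
clock: 9.72
tool_pos: [0.2578, 0.0414, 0.5694]
orientation: [153.8, -0.6, 98.3]
force: [0.1, 0.1, 0.7]
opening: 0.0877
```

```bash
python3 pull.py
```

```text
9.7167 q [  94.   -46.5  -40.    26.1  -93.3 -173.5] p [0.2578 0.0414 0.5694] rpy [153.83  -0.63  98.34] F [0.08 0.1  0.66] op 0.0877
z [ 0.4349  0.0737 -0.8975] x [-0.1451  0.9894  0.0109] grasp [0.3271 0.0531 0.4265]
tilt 26.2 az 9.6 TCPaz 9.1
inward 50cm in tool axes [ -0.7 -44.9 -22.1]
```

carry_out(linear=[[2,-45,-20]], twist=[0])

```text
clock: 9.8
tool_pos: [0.2553, 0.0384, 0.571]
orientation: [155.3, -0.9, 98.5]
force: [0.6, 1.5, 0.6]
opening: 0.0876
```

carry_out(linear=[[2,-45,-20]], twist=[0])

```text
clock: 9.88
tool_pos: [0.2524, 0.0377, 0.572]
orientation: [156.8, -1.2, 98.6]
force: [-0.7, 0.1, -0.3]
opening: 0.0873
```

carry_out(linear=[[2,-45,-20]], twist=[0])

```text
clock: 9.97
tool_pos: [0.2493, 0.0366, 0.5744]
orientation: [158.3, -1.3, 98.6]
force: [0.7, -0.3, 0.1]
opening: 0.0877
```

carry_out(linear=[[2,-45,-18]], twist=[0])

```text
clock: 10.05
tool_pos: [0.2461, 0.0354, 0.5766]
orientation: [159.9, -1.5, 98.6]
force: [0.6, 0.1, -0.5]
opening: 0.0876
```

```bash
python3 pull.py
```

```text
10.05 q [  95.2  -46.8  -35.7   20.1  -97.8 -173.6] p [0.2461 0.0354 0.5766] rpy [159.93  -1.45  98.58] F [ 0.56  0.13 -0.52] op 0.0876
z [ 0.3358  0.0748 -0.939 ] x [-0.1492  0.9885  0.0254] grasp [0.2996 0.0473 0.427 ]
tilt 20.1 az 12.6 TCPaz 8.2
inward 50cm in tool axes [  0.4 -47.  -17.1]
```

carry_out(linear=[[-3,-47,-16]], twist=[0])

```text
clock: 10.13
tool_pos: [0.2429, 0.0306, 0.5773]
orientation: [161.5, -1.5, 98.5]
force: [-0.4, -0.4, 1.0]
opening: 0.0878
```

carry_out(linear=[[-3,-47,-15]], twist=[0])

```text
clock: 10.22
tool_pos: [0.243, 0.0298, 0.5773]
orientation: [162.2, -1.8, 99.3]
force: [-1.2, 0.6, 0.2]
opening: 0.0874
```

carry_out(linear=[[-3,-47,-14]], twist=[0])

```text
clock: 10.3
tool_pos: [0.2457, 0.0282, 0.566]
orientation: [161.1, -1.4, 96.1]
force: [0.8, -2.1, 2.0]
opening: 0.0879
```

carry_out(linear=[[-3,-47,-13]], twist=[0])

```text
clock: 10.38
tool_pos: [0.2416, 0.0331, 0.5615]
orientation: [162.7, -1.3, 95.2]
force: [-0.4, 1.5, -2.7]
opening: 0.0876
```

```bash
python3 pull.py
```

```text
10.3833 q [  91.1  -45.4  -36.1   17.3  -96.4 -173.7] p [0.2416 0.0331 0.5615] rpy [162.68  -1.33  95.23] F [-0.42  1.55 -2.68] op 0.0876
z [ 0.2944  0.0492 -0.9544] x [-0.0911  0.9956  0.0232] grasp [0.2885 0.0409 0.4095]
tilt 17.4 az 9.5 TCPaz 7.8
inward 50cm in tool axes [ -2.2 -47.7 -14.9]
```

carry_out(linear=[[0,-47.5,-15]], twist=[0])

```text
clock: 10.47
tool_pos: [0.2378, 0.0307, 0.5641]
orientation: [164.4, -1.3, 94.7]
force: [0.0, -0.0, 0.7]
opening: 0.0874
```

carry_out(linear=[[0,-47.5,-14]], twist=[0])

```text
clock: 10.55
tool_pos: [0.2337, 0.0282, 0.5669]
orientation: [166.1, -1.3, 94.4]
force: [-0.5, 0.4, 0.0]
opening: 0.0875
```

carry_out(linear=[[0,-47.5,-13]], twist=[0])

```text
clock: 10.63
tool_pos: [0.2293, 0.0254, 0.5694]
orientation: [167.8, -1.4, 94.2]
force: [0.6, 0.2, -1.1]
opening: 0.0874
```

```bash
python3 pull.py
```

```text
10.6333 q [  90.1  -45.1  -32.5   12.3 -100.1 -173.6] p [0.2293 0.0254 0.5694] rpy [167.77  -1.39  94.24] F [ 0.55  0.22 -1.14] op 0.0874
z [ 0.2094  0.0394 -0.977 ] x [-0.0738  0.997   0.0243] grasp [0.2626 0.0317 0.4138]
tilt 12.3 az 10.6 TCPaz 6.3
inward 50cm in tool axes [ -1.8 -48.8 -10.6]
```

```bash
python3 - <<'E'
import cv2
im=cv2.imread('pics/w1.png')
cv2.imwrite('pics/w1a.png',cv2.resize(im[0:130,230:400],None,fx=4,fy=4,interpolation=cv2.INTER_CUBIC))
cv2.imwrite('pics/w1b.png',cv2.resize(im[100:230,15:315],None,fx=2.6,fy=2.6,interpolation=cv2.INTER_CUBIC))
cv2.imwrite('pics/w1c.png',cv2.resize(im[100:230,290:560],None,fx=2.9,fy=2.9,interpolation=cv2.INTER_CUBIC))
E
```

```text
(no output)
```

View pics/w1a.png

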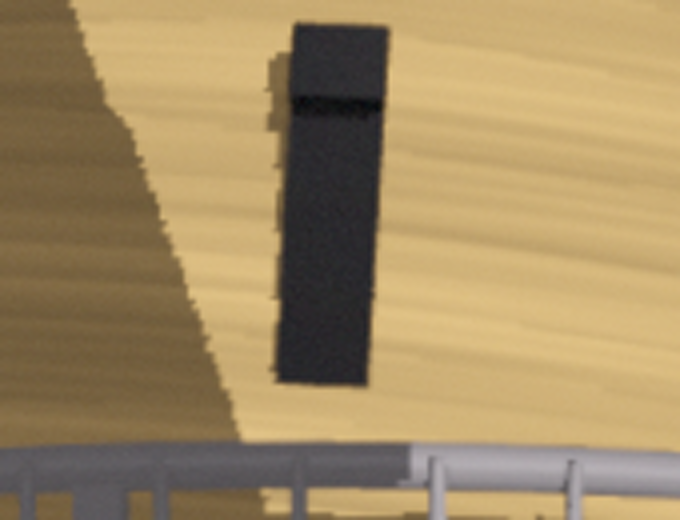

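View pics/w1b.png

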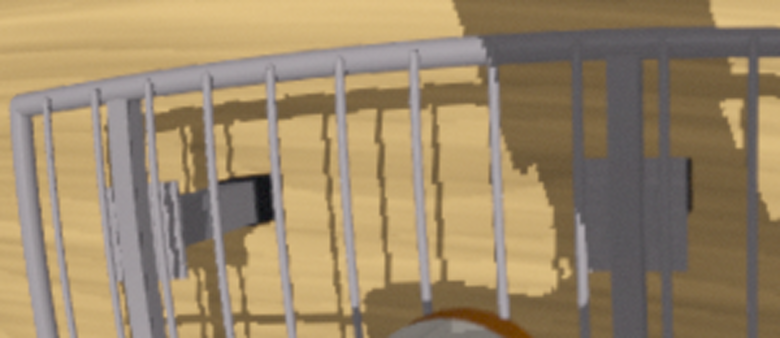

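View pics/w1c.png

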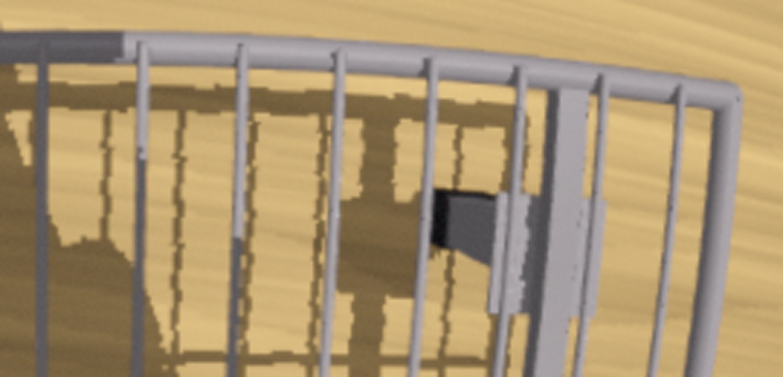

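```bash
python3 - <<'E'
from h import *
o=dict(tool_pos=np.array([0.68142753,0.07849444,0.50441464]),orientation=np.array([-179.998756,-.0137631,96.4716134]))
C=cam('wrist',o)
for nm,u,v in (('R',60.4,136.5),('M',254.2,116.5),('L',485.9,125.9),('cornerR',15+18/2.6,100+105/2.6),('cornerL',290+738/2.9,100+92/2.9)): print(nm,hit('wrist',u,v,.123,C).round(4))
b=[hit('wrist',303.5,6,.026,C),hit('wrist',327.3,6.75,.026,C)]; n=[hit('wrist',298.8,95.5,.002,C),hit('wrist',322,96.5,.002,C)]
B=np.mean(b,0);N=np.mean(n,0);print('back',b,B,'nose',n,N,'len',np.linalg.norm((N-B)[:2]),'yaw',np.degrees(np.arctan2(*(N-B)[1::-1])))
# top
for (u,v) in ((302,250),(0,0)): pass
# caps top (24mm) visible front inner corner : right foot: crop b (270,175); left: crop c (432,188); mid (690,158)
for nm,u,v in (('Rcap inner front top',15+270/2.6,100+175/2.6),('Lcap',290+433/2.9,100+188/2.9),('Mcap',15+690/2.6,100+158/2.6)): print(nm,hit('wrist',u,v,.027,C).round(4),hit('wrist',u,v,.0,C).round(4))
E
```

```text
R [ 0.6221 -0.2278  0.123 ]
M [0.5956 0.0046 0.123 ]
L [0.572  0.2359 0.123 ]
cornerR [ 0.6259 -0.2957  0.123 ]
cornerL [0.5624 0.3093 0.123 ]
back [array([0.44823688, 0.03105863, 0.026     ]), array([0.446207 , 0.0599515, 0.026    ])] [0.44722194 0.04550506 0.026     ] nose [array([0.56198653, 0.03699015, 0.002     ]), array([0.56019428, 0.06643337, 0.002     ])] [0.56109041 0.05171176 0.002     ] len 0.11403749657717316 yaw 3.1199682505842947
Rcap inner front top [ 0.6699 -0.1992  0.027 ] [ 0.674  -0.2151 -0.    ]
Lcap [0.6259 0.2236 0.027 ] [0.6275 0.2327 0.    ]
Mcap [0.6463 0.0247 0.027 ] [0.6491 0.022  0.    ]
```

```bash
cat > path.py <<'E'
from sim import *
from h import ctrl,rot
def run(wps,n=15,q=None,M=None):
    o=ctrl.get_obs(); q=np.array(o['joint_pos']) if q is None else q; M=rot(o['orientation']) if M is None else M
    x=np.array(o['tool_pos']) if True else 0
    x=fk(q,P)[0]
    for w in wps:
        x0=x.copy(); mx=0;prev=q
        for s in np.linspace(0,1,n+1)[1:]:
            t=x0+s*(np.array(w)-x0); q=solve(t,M,q); mx=max(mx,np.abs(q-prev).max()); prev=q
            e=np.linalg.norm(fk(q,P)[0]-t)
        x=np.array(w); print(w,desc(q),'err %.1fmm maxdq/step %.1f'%(1000*e,mx))
    return q
E
python3 - <<'E'
from path import *
o=ctrl.get_obs(); M=rot(o['orientation']);z=M[:,2]
tcp=lambda g:list((np.array(g)-.1593*z).round(4))
q=run([[.3987,.0356,.2768],[.4196,.0395,.1791]])
ex=np.array([.9946,.1035,0]);
for nm,f in dict(M=(.6633,.0105),L=(.639,.247),R=(.6883,-.2266)).items():
    f=np.array([*f,.0235]); print(nm); run([tcp(f-ex*.21),tcp(f-ex*.075)],q=q)
E
```

```text
[0.3987, 0.0356, 0.2768] (array([  36.2,   -2.4,  -51.6,   10.6,  -30.1, -130.8]), array([0.399, 0.036, 0.277]), 'tilt 12.3 az 10.6 xz 0.024') err 0.0mm maxdq/step 14.3
[0.4196, 0.0395, 0.1791] (array([  32.1,   10.9,  -58.2,   20.3,  -10.4, -137.6]), array([0.424, 0.038, 0.184]), 'tilt 11.6 az 13.9 xz 0.034') err 6.5mm maxdq/step 1.7
M
[np.float64(0.4211), np.float64(-0.0175), np.float64(0.1791)] (array([  24.7,   11.2,  -58.2,   17.8,   -9.1, -127.9]), array([ 0.422, -0.018,  0.18 ]), 'tilt 12.2 az 11.4 xz 0.027') err 1.2mm maxdq/step 0.9
[np.float64(0.5553), np.float64(-0.0035), np.float64(0.1791)] (array([  20.5,   21.2,  -37.5,    6.4,  -19.3, -112.2]), array([ 0.555, -0.003,  0.179]), 'tilt 12.3 az 10.6 xz 0.024') err 0.0mm maxdq/step 2.2
L
[np.float64(0.3968), np.float64(0.219), np.float64(0.1791)] (array([  52.1,   13. ,  -58.2,   36. ,  -12.5, -172.8]), array([0.401, 0.221, 0.186]), 'tilt 11.3 az 11.3 xz 0.025') err 8.7mm maxdq/step 2.7
[np.float64(0.531), np.float64(0.233), np.float64(0.1791)] (array([  44. ,   22.7,  -40.1,   22.1,  -18.1, -150.5]), array([0.531, 0.233, 0.179]), 'tilt 12.3 az 10.6 xz 0.024') err 0.0mm maxdq/step 3.4
R
[np.float64(0.4461), np.float64(-0.2546), np.float64(0.1791)] (array([ -9.9,  19. , -34.6, -10.1, -25.2, -67.2]), array([ 0.446, -0.255,  0.179]), 'tilt 12.3 az 10.6 xz 0.024') err 0.0mm maxdq/step 7.0
[np.float64(0.5803), np.float64(-0.2406), np.float64(0.1791)] (array([ -6.1,  26.7, -21.5,  -7. , -30.1, -74.1]), array([ 0.58 , -0.241,  0.179]), 'tilt 12.3 az 10.6 xz 0.024') err 0.0mm maxdq/step 1.0
```

```bash
python3 - <<'E'
from path import *
import h
o=ctrl.get_obs(); M=rot(o['orientation']);z=M[:,2]
for g in [(.463,.0463,.0235),(.466,.0465,.0235)]:
    t=np.array(g)-.1593*z; pre=t-.1*z
    q=run([list(pre.round(4)),list(t.round(4))])
h.to(pre)
E
```

```text
[np.float64(0.4087), np.float64(0.0361), np.float64(0.2768)] (array([  35.3,   -1.3,  -50.4,   10.2,  -30.1, -129.5]), array([0.409, 0.036, 0.277]), 'tilt 12.3 az 10.6 xz 0.024') err 0.0mm maxdq/step 14.8
[np.float64(0.4296), np.float64(0.04), np.float64(0.1791)] (array([  31.1,   11.7,  -58.2,   22.9,   -9.6, -139.3]), array([0.432, 0.039, 0.182]), 'tilt 11.8 az 12.7 xz 0.031') err 4.3mm maxdq/step 2.3
[np.float64(0.4117), np.float64(0.0363), np.float64(0.2768)] (array([  35. ,   -0.9,  -50. ,   10.1,  -30.1, -129.2]), array([0.412, 0.036, 0.277]), 'tilt 12.3 az 10.6 xz 0.024') err 0.0mm maxdq/step 15.0
[np.float64(0.4326), np.float64(0.0402), np.float64(0.1791)] (array([  30.8,   11.9,  -58.2,   23.8,   -9.3, -139.8]), array([0.435, 0.04 , 0.182]), 'tilt 11.9 az 12.4 xz 0.030') err 3.6mm maxdq/step 2.4
10.6333 q [  90.1  -45.1  -32.5   12.3 -100.1 -173.6] p [0.2293 0.0254 0.5694] rpy [167.77  -1.39  94.24] F [ 0.55  0.22 -1.14] op 0.0874
z [ 0.2094  0.0394 -0.977 ] x [-0.0738  0.997   0.0243] grasp [0.2626 0.0317 0.4138]
shift cm [-0.98 11.67 32.45]
```

carry_out(linear=[[-0.1,3,3],[-0.3,6,6],[-0.5,8,9],[-0.6,9,12],[-0.7,10,15.5],[-0.8,10.5,19],[-0.9,11,22.5],[-1,11.5,26],[-1,11.7,29.5],[-1,11.7,32.4],[-1,11.7,32.4],[-1,11.7,32.4]], twist=[0,0,0,0,0,0,0,0,0,0,0,0])

```text
clock: 11.63
tool_pos: [0.4125, 0.0339, 0.2701]
orientation: [168.4, -1.1, 93.9]
force: [-1.1, -1.6, -0.7]
opening: 0.0875
```

```bash
python3 - <<'E'
from h import *
info()
cv2.imwrite('pics/w2.png',ctrl.snapshot('wrist'))
E
```

```text
11.6333 q [  34.6   -0.   -50.2   10.   -29.7 -129. ] p [0.4125 0.0339 0.2701] rpy [168.41  -1.12  93.9 ] F [-1.09 -1.6  -0.7 ] op 0.0875
z [ 0.1992  0.0327 -0.9794] x [-0.0681  0.9975  0.0195] grasp [0.4442 0.0391 0.1141]
```

View pics/w2.png

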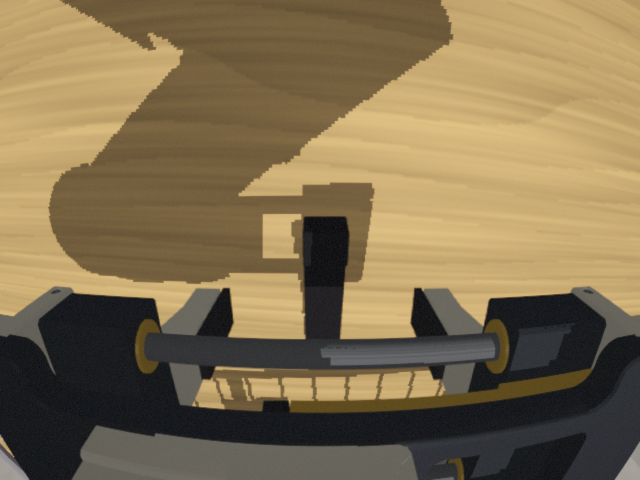

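```bash
python3 - <<'E'
from h import *
o=dict(tool_pos=np.array([.4125,.0339,.2701]),orientation=np.array([168.41,-1.12,93.9]))
C=cam('wrist',o)
for p in ((304,217),(348,217),(326,217)): print(hit('wrist',*p,.026,C).round(4))
for p in ((305,287),(343,287)): print(hit('wrist',*p,.026,C).round(4))
print(proj('wrist',o['tool_pos']+.1593*rot(o['orientation'])[:,2],C))
to((.4285,.0392,.180))
E
```

```text
[0.4353 0.0304 0.026 ]
[0.4337 0.0576 0.026 ]
[0.4345 0.044  0.026 ]
[0.4886 0.0335 0.026 ]
[0.4872 0.0597 0.026 ]
(np.float64(319.06928135989546), np.float64(325.1824664605042))
11.6833 q [  34.6   -0.4  -50.    10.   -30.1 -129. ] p [0.4124 0.0342 0.2731] rpy [168.28  -1.13  93.95] F [-0.27 -0.46  1.69] op 0.0872
z [ 0.2014  0.0333 -0.9789] x [-0.0689  0.9974  0.0198] grasp [0.4444 0.0395 0.1171]
shift cm [ 0.2  -0.28  9.45]
```

carry_out(linear=[[0.1,0,2.5],[0.2,0,5],[0.3,-0.1,7],[0.3,-0.1,8.5],[0.3,-0.1,9.3],[0.3,-0.1,9.3],[0.3,-0.1,9.3]], twist=[0,0,0,0,0,0,0])

```text
clock: 12.27
tool_pos: [0.4324, 0.0388, 0.1847]
orientation: [168.5, -1.3, 93.9]
force: [-0.6, -1.3, 0.4]
opening: 0.0877
```

```bash
python3 - <<'E'
from h import *
info()
cv2.imwrite('pics/w3.png',ctrl.snapshot('wrist'))
E
```

```text
12.2667 q [  31.1   11.5  -58.1   23.4  -10.4 -140.1] p [0.4324 0.0388 0.1847] rpy [168.49  -1.26  93.89] F [-0.56 -1.26  0.37] op 0.0877
z [ 0.1975  0.0351 -0.9797] x [-0.0678  0.9975  0.022 ] grasp [0.4639 0.0444 0.0286]
```

View pics/w3.png

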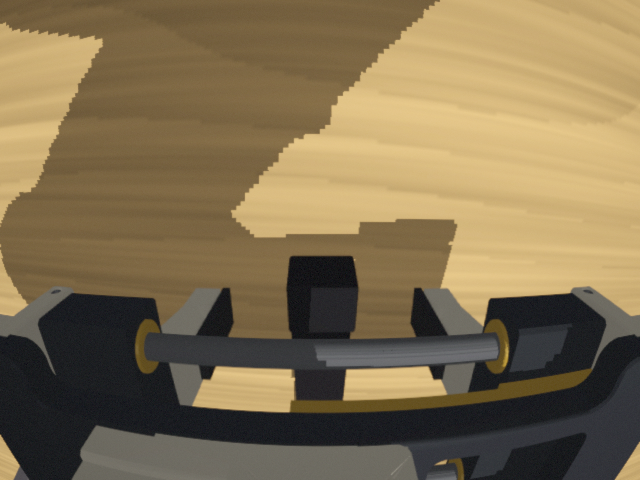

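carry_out(linear=[[0,0,0],[0,0,0],[0,0,0],[0,0,0],[0,0,0],[0,0,0],[0,0,0]], twist=[0,0,0,0,0,0,0], fingers=-1)

```text
clock: 12.9
tool_pos: [0.4323, 0.0391, 0.185]
orientation: [168.5, -1.3, 93.9]
force: [0.8, -0.8, -0.4]
opening: 0.0464
```

```bash
python3 - <<'E'
from h import *
info()
cv2.imwrite('pics/w4.png',ctrl.snapshot('wrist'))
E
```

```text
12.9 q [  31.2   11.4  -58.1   23.5  -10.4 -140.1] p [0.4323 0.0391 0.185 ] rpy [168.46  -1.29  93.92] F [ 0.76 -0.76 -0.36] op 0.0464
z [ 0.1981  0.0356 -0.9795] x [-0.0683  0.9974  0.0224] grasp [0.4638 0.0447 0.0289]
```

View pics/w4.png

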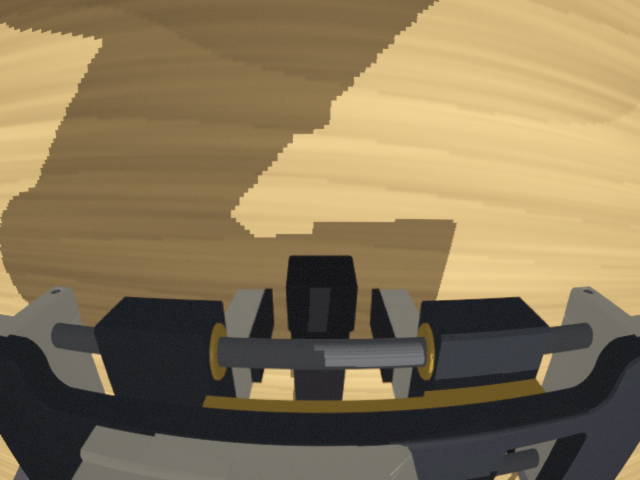

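carry_out(linear=[[0,0,0],[0,0,0],[0,0,0],[0,0,0]], twist=[0,0,0,0])

```text
clock: 13.28
tool_pos: [0.4322, 0.039, 0.1849]
orientation: [168.5, -1.3, 93.9]
force: [0.5, 0.0, -0.0]
opening: 0.0298
```

```bash
python3 - <<'E'
from h import *
o,M=info()
f=np.array([.6633,.0105]);ex=np.array([.9946,.1035])
# grasp target: nose 15mm before cap face; grip centre ~2.5mm behind grasp?
for back in (.103+.013+.02,):
    g=f-ex*back; t=np.array([*g,.0289])-.1593*M[:,2]; print(g); to(t)
E
```

```text
13.2833 q [  31.2   11.4  -58.1   23.5  -10.4 -140.1] p [0.4322 0.039  0.1849] rpy [168.47  -1.28  93.91] F [ 0.46  0.04 -0.04] op 0.0298
z [ 0.1979  0.0355 -0.9796] x [-0.0682  0.9974  0.0223] grasp [0.4637 0.0447 0.0288]
[ 0.5280344 -0.003576 ]
13.2833 q [  31.2   11.4  -58.1   23.5  -10.4 -140.1] p [0.4322 0.039  0.1849] rpy [168.47  -1.28  93.91] F [ 0.46  0.04 -0.04] op 0.0298
z [ 0.1979  0.0355 -0.9796] x [-0.0682  0.9974  0.0223] grasp [0.4637 0.0447 0.0288]
shift cm [-5.25  5.99  1.09]
```

carry_out(linear=[[-0.8,1,0.2],[-1.8,2,0.4],[-2.8,3.2,0.6],[-3.8,4.3,0.8],[-4.6,5.2,1],[-5.2,6,1.1],[-5.2,6,1.1],[-5.2,6,1.1]], twist=[-0.4,-0.8,-1.2,-1.6,-2.1,-2.1,-2.1,-2.1])

```text
clock: 13.95
tool_pos: [0.4969, -0.0089, 0.1848]
orientation: [168.4, -0.9, 95.9]
force: [-0.1, -0.6, 0.2]
opening: 0.0297
```

```bash
python3 - <<'E'
from h import *
info()
for n in('wrist','top','scene'): cv2.imwrite(f'pics/{n}5.png',ctrl.snapshot(n))
im=cv2.imread('pics/top5.png'); cv2.imwrite('pics/top5c.png',cv2.resize(im[150:320,180:470],None,fx=2.7,fy=2.7,interpolation=cv2.INTER_CUBIC))
E
```

```text
13.95 q [  22.5   16.6  -45.1    8.4  -17.2 -114.5] p [ 0.4969 -0.0089  0.1848] rpy [168.42  -0.87  95.9 ] F [-0.12 -0.56  0.15] op 0.0297
z [ 0.1982  0.0354 -0.9795] x [-0.1028  0.9946  0.0151] grasp [ 0.5284 -0.0032  0.0288]
```

View pics/wrist5.png

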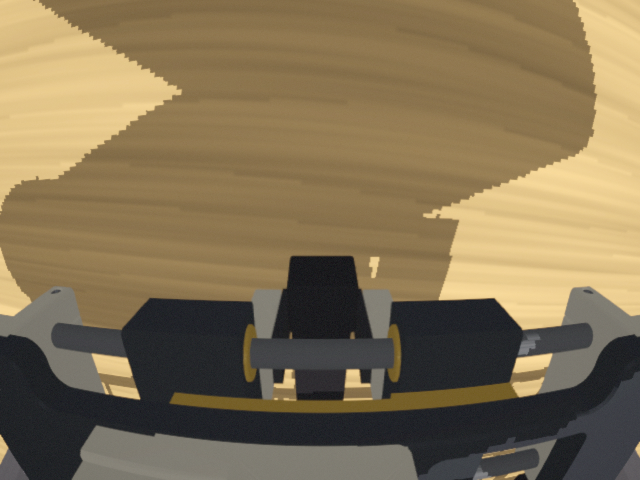

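View pics/scene5.png

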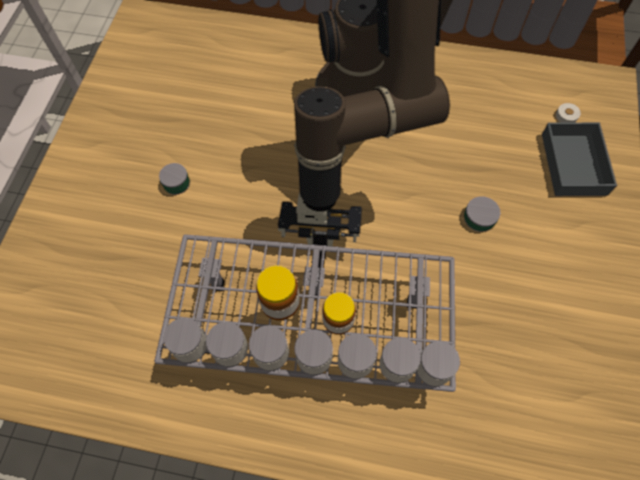

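View pics/top5c.png

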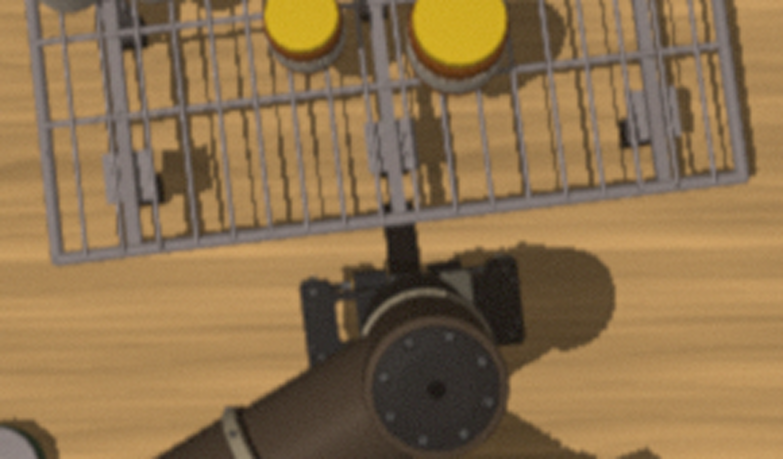

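carry_out(linear=[[0,0.7,0.14],[0,1.4,0.28],[0,1.75,0.36],[0,1.96,0.4],[0,2.15,0.44],[0,2.35,0.48],[0,2.45,0.5]], twist=[0,0,0,0,0,0,0])

```text
clock: 14.68
tool_pos: [0.5203, -0.0062, 0.1848]
orientation: [168.5, -0.8, 96.0]
force: [-4.6, 1.5, 6.7]
opening: 0.03
```

```bash
python3 - <<'E'
from h import *
info()
E
```

```text
14.6833 q [  21.7   18.3  -41.6    7.1  -19.  -112.4] p [ 0.5203 -0.0062  0.1848] rpy [168.54  -0.83  95.97] F [-4.59  1.5   6.73] op 0.03
z [ 0.1961  0.0348 -0.98  ] x [-0.104   0.9945  0.0144] grasp [ 0.5516 -0.0006  0.0287]
```

carry_out(linear=[[0,0.1,0.02],[0,0.2,0.04],[0,0.2,0.04]], twist=[0,0,0])

```text
clock: 14.93
tool_pos: [0.5216, -0.0061, 0.1848]
orientation: [168.6, -0.8, 96.0]
force: [-4.2, 0.7, 8.1]
opening: 0.0297
```

```bash
python3 - <<'E'
from h import *
info()
cv2.imwrite('pics/w6.png',ctrl.snapshot('wrist'))
E
```

```text
14.9333 q [  21.7   18.4  -41.4    7.   -19.2 -112.2] p [ 0.5216 -0.0061  0.1848] rpy [168.62  -0.8   95.97] F [-4.24  0.66  8.1 ] op 0.0297
z [ 0.1948  0.0341 -0.9803] x [-0.1039  0.9945  0.014 ] grasp [ 0.5527 -0.0007  0.0287]
```

carry_out(linear=[[0,0.15,0.03],[0,0.3,0.06],[0,0.4,0.08],[0,0.4,0.08]], twist=[0,0,0,0])

```text
clock: 15.32
tool_pos: [0.5248, -0.006, 0.1848]
orientation: [168.7, -0.8, 95.9]
force: [-4.6, 0.2, 9.0]
opening: 0.0295
```

```bash
python3 - <<'E'
from h import *
info()
cv2.imwrite('pics/w7.png',ctrl.snapshot('wrist'))
E
```

```text
15.3167 q [  21.6   18.7  -40.8    6.9  -19.5 -111.9] p [ 0.5248 -0.006   0.1848] rpy [168.71  -0.77  95.95] F [-4.62  0.18  8.96] op 0.0295
z [ 0.1933  0.0334 -0.9806] x [-0.1037  0.9945  0.0135] grasp [ 0.5556 -0.0007  0.0286]
```

View pics/w7.png

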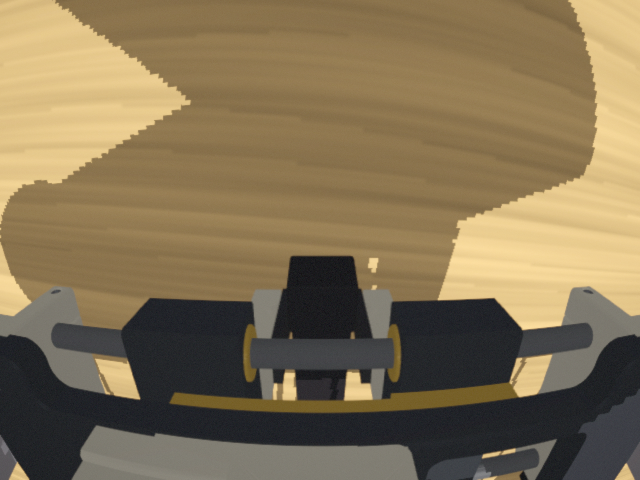

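carry_out(linear=[[0,0,-0.04],[0,0.2,0],[0,0.4,0.03],[0,0.6,0.07],[0,0.7,0.09],[0,0.7,0.09]], twist=[0,0,0,0,0,0])

```text
clock: 15.87
tool_pos: [0.5322, -0.0051, 0.1852]
orientation: [168.7, -0.8, 96.0]
force: [0.2, 0.6, -0.1]
opening: 0.0299
```

```bash
python3 - <<'E'
from h import *
info()
E
```

```text
15.8667 q [  21.3   19.2  -39.8    6.5  -20.1 -111.4] p [ 0.5322 -0.0051  0.1852] rpy [168.7   -0.78  95.95] F [ 0.17  0.59 -0.05] op 0.0299
z [ 0.1934  0.0335 -0.9805] x [-0.1037  0.9945  0.0135] grasp [5.63e-01 2.00e-04 2.90e-02]
```

carry_out(linear=[[0,0,0],[0,0,0],[0,0,0],[0,0,0]], twist=[0,0,0,0], fingers=0.1)

```text
clock: 16.2
tool_pos: [0.5322, -0.0052, 0.1852]
orientation: [168.7, -0.8, 96.0]
force: [0.5, -0.1, -0.6]
opening: 0.047
```

carry_out(linear=[[0,-0.6,-0.12],[0,-1.4,-0.28],[0,-2.2,-0.44],[0,-3,-0.6],[0,-3.6,-0.7],[0,-3.6,-0.7]], twist=[0,0,0,0,0,0])

```text
clock: 16.7
tool_pos: [0.4939, -0.0094, 0.185]
orientation: [168.8, -0.8, 95.9]
force: [0.3, -0.6, -0.2]
opening: 0.0484
```

```bash
python3 - <<'E'
from h import *
info()
for n in('wrist','top','scene'): cv2.imwrite(f'pics/{n}8.png',ctrl.snapshot(n))
im=cv2.imread('pics/top8.png'); cv2.imwrite('pics/top8c.png',cv2.resize(im[180:300,260:400],None,fx=5,fy=5,interpolation=cv2.INTER_CUBIC))
im=cv2.imread('pics/scene8.png'); cv2.imwrite('pics/scene8c.png',cv2.resize(im[180:320,260:400],None,fx=4,fy=4,interpolation=cv2.INTER_CUBIC))
E
```

```text
16.7 q [  22.6   16.4  -45.2    8.3  -17.5 -114.4] p [ 0.4939 -0.0094  0.185 ] rpy [168.76  -0.77  95.94] F [ 0.28 -0.61 -0.16] op 0.0484
z [ 0.1925  0.0333 -0.9807] x [-0.1036  0.9945  0.0134] grasp [ 0.5246 -0.0041  0.0287]
```

View pics/wrist8.png

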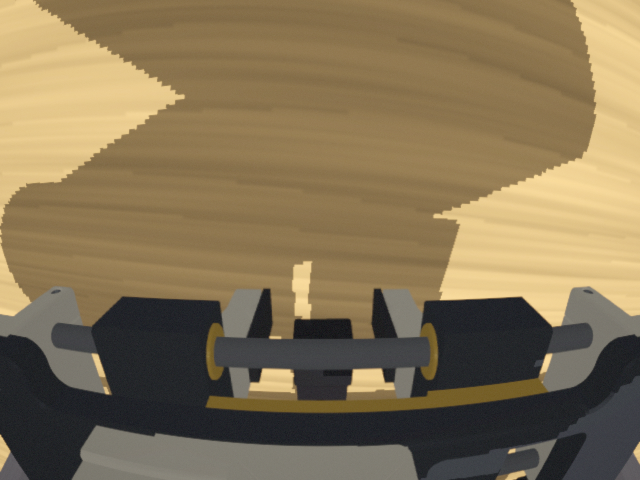

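View pics/top8c.png

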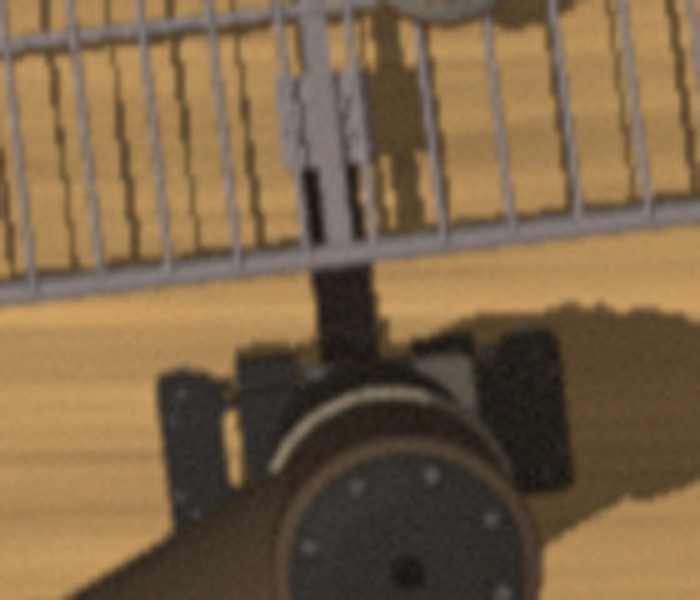

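View pics/scene8c.png

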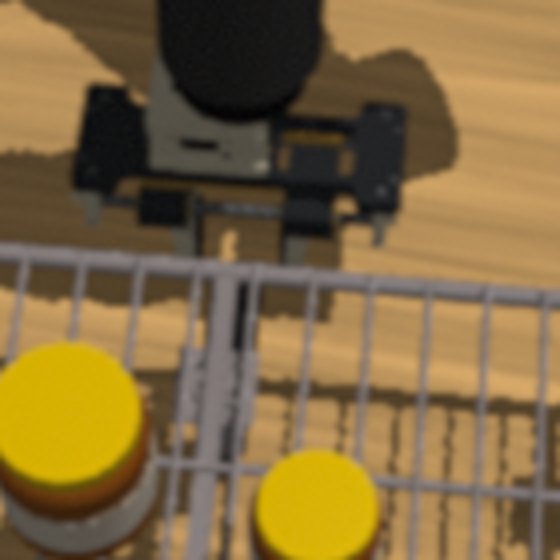

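```bash
python3 - <<'E'
from h import *
im=cv2.imread('pics/top8.png').astype(int)
f=np.array([.6633,.0105]);ex=np.array([.9946,.1035]);ey=np.array([-.1035,.9946])
for row in (236,240,244,248):
    r=im[row,310:350].max(1); idx=np.where(r<60)[0]+310
    if len(idx):
        a=hit('top',idx.min()-.0,row,.011)[:2]; b=hit('top',idx.max()+1,row,.011)[:2]; m=(a+b)/2
        print(row,idx.min(),idx.max(),m.round(4),'stand frame',((m-f)@ex).round(4),((m-f)@ey).round(4),'w',np.linalg.norm(a-b).round(4))
o=ctrl.get_obs(); C=cam('wrist',o)
for p in ((296,320),(352,320)): 
    q=hit('wrist',*p,.026,C)[:2]; q0=hit('wrist',*p,.0,C)[:2]; print(q,q0,(q-f)@ex,(q-f)@ey,(q0-f)@ex)
E
```

```text
236 323 333 [0.5942 0.0025] stand frame -0.0696 -0.0008 w 0.0284
240 324 333 [0.5838 0.0014] stand frame -0.08 -0.0009 w 0.0258
244 324 334 [5.734e-01 3.000e-04] stand frame -0.0905 -0.0009 w 0.0283
248 324 349 [ 0.5627 -0.0188] stand frame -0.1031 -0.0187 w 0.0669
[ 0.52773287 -0.01344314] [ 0.55046547 -0.01308011] -0.13731317775195448 -0.0097826464456413 -0.11466577016082703
[0.52549632 0.01097763] [0.54775714 0.01649196] -0.13701010364326285 0.014737729023542458 -0.11429876569606959
```

carry_out(linear=[[0,-0.1,0.2],[0,-0.1,0.4],[0,-0.1,0.4],[0,-0.1,0.4],[0,-0.1,0.4],[0,-0.1,0.4],[0,-0.1,0.4],[0,-0.1,0.4],[0,-0.1,0.4],[0,-0.1,0.4]], twist=[0,0,0,0,0,0,0,0,0,0], fingers=-1)

```text
clock: 17.68
tool_pos: [0.4958, -0.0087, 0.1812]
orientation: [168.7, -0.8, 96.0]
force: [0.5, -0.1, 0.2]
opening: 0.0001
```

```bash
python3 - <<'E'
from h import *
info()
cv2.imwrite('pics/w9.png',ctrl.snapshot('wrist'))
E
```

```text
17.6833 q [  22.6   16.9  -45.4    8.6  -16.8 -114.7] p [ 0.4958 -0.0087  0.1812] rpy [168.65  -0.78  95.98] F [ 0.53 -0.1   0.23] op 0.0001
z [ 0.1943  0.0338 -0.9804] x [-0.1042  0.9945  0.0137] grasp [ 0.5267 -0.0033  0.025 ]
```

View pics/w9.png

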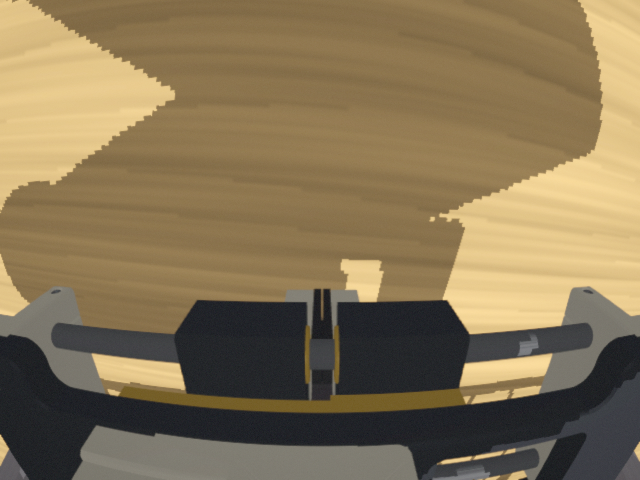

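carry_out(linear=[[0,0.4,0.08],[0,0.8,0.16],[0,1.1,0.22],[0,1.3,0.26],[0,1.5,0.3],[0,1.5,0.3]], twist=[0,0,0,0,0,0])

```text
clock: 18.23
tool_pos: [0.5115, -0.0071, 0.1812]
orientation: [168.6, -0.8, 96.0]
force: [0.6, 0.0, 0.0]
opening: 0.0007
```

carry_out(linear=[[0,0.1,0.02],[0,0.2,0.04],[0,0.3,0.06],[0,0.3,0.06]], twist=[0,0,0,0])

```text
clock: 18.57
tool_pos: [0.5147, -0.0067, 0.1812]
orientation: [168.6, -0.8, 96.0]
force: [0.2, -0.2, -0.3]
opening: 0.0003
```

```bash
python3 - <<'E'
from h import *
info()
E
```

```text
18.5667 q [  21.9   18.3  -42.6    7.6  -18.1 -113. ] p [ 0.5147 -0.0067  0.1812] rpy [168.64  -0.79  95.98] F [ 0.16 -0.17 -0.32] op 0.0003
z [ 0.1945  0.0339 -0.9803] x [-0.1042  0.9945  0.0137] grasp [ 0.5457 -0.0013  0.025 ]
```

carry_out(linear=[[0,0.1,0.02],[0,0.2,0.04],[0,0.3,0.06],[0,0.3,0.06]], twist=[0,0,0,0])

```text
clock: 18.9
tool_pos: [0.5178, -0.0064, 0.1812]
orientation: [168.7, -0.8, 96.0]
force: [-0.5, -0.4, 0.3]
opening: 0.0003
```

carry_out(linear=[[0,0.1,0.02],[0,0.2,0.04],[0,0.3,0.06],[0,0.3,0.06]], twist=[0,0,0,0])

```text
clock: 19.23
tool_pos: [0.5192, -0.0067, 0.1807]
orientation: [168.9, -0.7, 95.9]
force: [-8.4, 0.5, 5.6]
opening: 0.0004
```

```bash
python3 - <<'E'
from h import *
info()
cv2.imwrite('pics/w10.png',ctrl.snapshot('wrist'))
n='top'; im=ctrl.snapshot(n); cv2.imwrite('pics/top10c.png',cv2.resize(im[180:300,260:400],None,fx=5,fy=5,interpolation=cv2.INTER_CUBIC))
E
```

```text
19.2333 q [  21.7   18.7  -41.8    7.3  -18.7 -112.5] p [ 0.5192 -0.0067  0.1807] rpy [168.88  -0.73  95.93] F [-8.39  0.51  5.55] op 0.0004
z [ 0.1906  0.0323 -0.9811] x [-0.1033  0.9946  0.0127] grasp [ 0.5496 -0.0015  0.0244]
```

View pics/top10c.png

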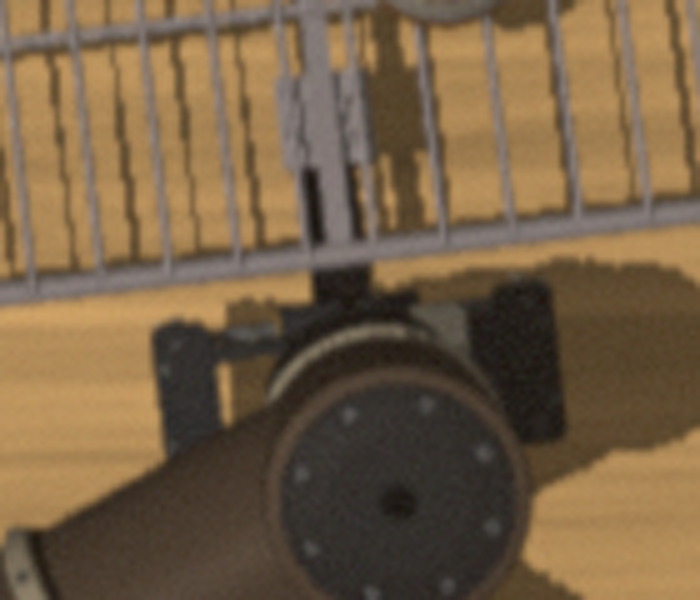

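carry_out(linear=[[0,0.12,0.01],[0,0.2,0.02],[0,0.26,0.02],[0,0.26,0.02]], twist=[0,0,0,0])

```text
clock: 19.67
tool_pos: [0.5201, -0.007, 0.1805]
orientation: [169.1, -0.7, 95.9]
force: [-10.2, 1.6, 8.3]
opening: 0.0004
```

```bash
python3 - <<'E'
from h import *
info()
E
```

```text
19.6667 q [  21.7   18.8  -41.6    7.1  -19.1 -112.3] p [ 0.5201 -0.007   0.1805] rpy [169.1   -0.68  95.89] F [-10.18   1.58   8.28] op 0.0004
z [ 0.187   0.031  -0.9819] x [-0.1027  0.9946  0.0119] grasp [ 0.5499 -0.002   0.024 ]
```

carry_out(linear=[[0,0.15,-0.01],[0,0.25,-0.01],[0,0.33,-0.01],[0,0.36,-0.01],[0,0.36,-0.01]], twist=[0,0,0,0,0])

```text
clock: 20.08
tool_pos: [0.5213, -0.0072, 0.1805]
orientation: [169.4, -0.6, 95.8]
force: [-13.3, 3.1, 10.0]
opening: 0.0005
```

```bash
python3 - <<'E'
from h import *
info()
E
```

```text
20.0833 q [  21.6   19.   -41.2    6.8  -19.6 -112. ] p [ 0.5213 -0.0072  0.1805] rpy [169.4   -0.62  95.85] F [-13.26   3.07   9.96] op 0.0005
z [ 0.1819  0.0293 -0.9829] x [-0.1019  0.9947  0.0108] grasp [ 0.5502 -0.0026  0.0239]
```

carry_out(linear=[[0,-0.3,-0.06],[0,-1,-0.2],[0,-2.5,-0.5],[0,-4,-0.8],[0,-5,-3],[0,-6,-6],[0,-7,-9],[0,-7,-9]], twist=[0,0,0,0,0,0,0,0])

```text
clock: 20.75
tool_pos: [0.4354, -0.0169, 0.2605]
orientation: [169.0, -0.7, 95.9]
force: [1.1, -0.5, -0.7]
opening: 0.0004
```

```bash
python3 - <<'E'
from h import *
o,_=info()
cv2.imwrite('pics/w11.png',ctrl.snapshot('wrist'))
n='top'; im=ctrl.snapshot(n); cv2.imwrite('pics/top11.png',im); cv2.imwrite('pics/top11c.png',cv2.resize(im[180:300,260:400],None,fx=5,fy=5,interpolation=cv2.INTER_CUBIC))
E
```

```text
20.75 q [  25.3    3.5  -46.5    6.   -29.4 -114.4] p [ 0.4354 -0.0169  0.2605] rpy [169.    -0.74  95.88] F [ 1.13 -0.45 -0.72] op 0.0004
z [ 0.1886  0.0322 -0.9815] x [-0.1024  0.9947  0.013 ] grasp [ 0.4655 -0.0117  0.1041]
```

View pics/w11.png

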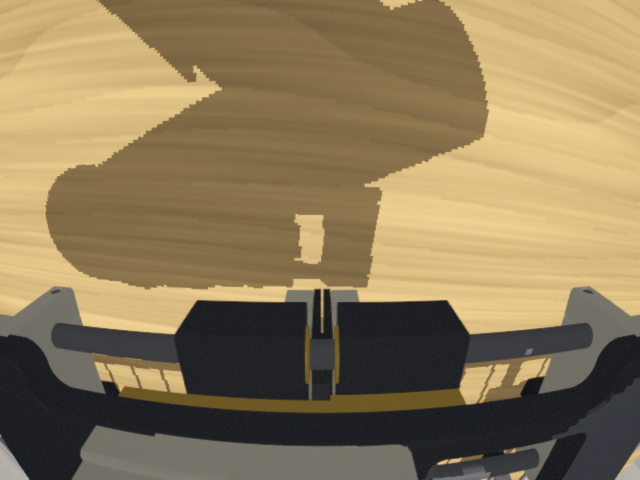

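View pics/top11c.png

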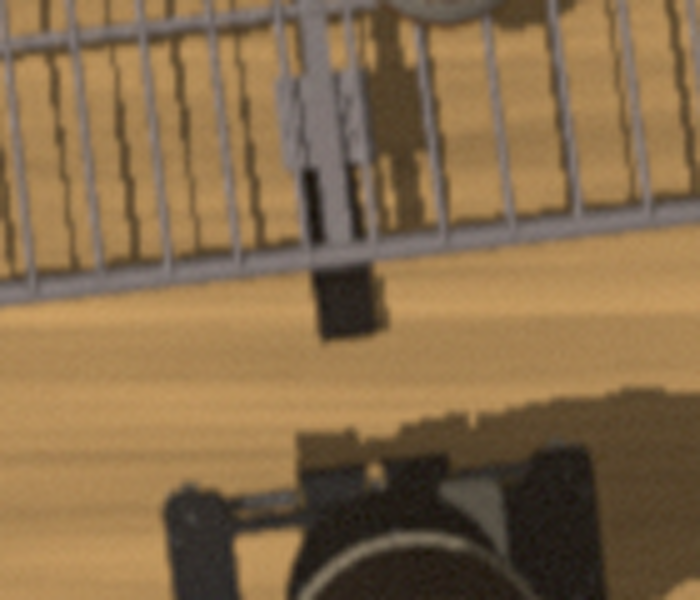

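```bash
python3 - <<'E'
from h import *
im=cv2.imread('pics/top11.png').astype(int)
f=np.array([.6633,.0105]);ex=np.array([.9946,.1035]);ey=np.array([-.1035,.9946])
P=[]
g=cv2.imread('pics/top11.png',0).astype(float)
for row in range(235,247):
    r=g[row,312:350]; idx=np.where(r<62)[0]+312
    # subpixel edges by threshold
    a=hit('top',idx.min(),row,.02)[:2]; b=hit('top',idx.max()+1,row,.02)[:2]; m=(a+b)/2
    P.append(m); print(row,idx.min(),idx.max(),'stand',((m-f)@ex).round(4),((m-f)@ey).round(4))
P=np.array(P); k=np.polyfit(P[:,0],P[:,1],1); print('yaw',np.degrees(np.arctan(k[0])))
col=g[236:256,330]; print(col.round())
for z in (.0,.026): 
    b=hit('top',330,248,z)[:2]; print(z,b,'back',(b-f)@ex,'nose',(b-f)@ex+.116)
E
```

```text
235 323 333 stand -0.0679 -0.001
236 323 333 stand -0.0705 -0.0007
237 323 334 stand -0.0732 -0.0017
238 323 334 stand -0.0758 -0.0014
239 324 334 stand -0.0785 -0.0023
240 324 334 stand -0.081 -0.002
241 324 334 stand -0.0836 -0.0017
242 324 334 stand -0.0861 -0.0014
243 324 334 stand -0.0887 -0.0011
244 324 335 stand -0.0914 -0.002
245 324 335 stand -0.094 -0.0017
246 324 333 stand -0.0962 0.0012
yaw 4.552174879506501
[ 32.  36.  34.  37.  39.  34.  38.  36.  36.  37.  40.  73. 111. 134.
 133. 131. 136. 135. 135. 134.]
0.0 [ 0.56395595 -0.00084728] back -0.09998203432099233 nose 0.01601796567900768
0.026 [ 0.56183366 -0.00073375] back -0.10208111322112738 nose 0.013918886778872624
```

```bash
python3 - <<'E'
from h import *
o,M=info()
for g in [(.515,-.0055,.030),(.540,-.0028,.025)]:
    to(np.array(g)-.1593*M[:,2])
E
```

```text
20.85 q [  25.2    3.9  -46.6    6.   -29.1 -114.4] p [ 0.4365 -0.0166  0.2577] rpy [169.13  -0.71  95.87] F [ 0.01 -0.49 -0.44] op 0.0003
z [ 0.1864  0.0314 -0.982 ] x [-0.1023  0.9947  0.0124] grasp [ 0.4661 -0.0116  0.1012]
20.85 q [  25.2    3.9  -46.6    6.   -29.1 -114.4] p [ 0.4365 -0.0166  0.2577] rpy [169.13  -0.71  95.87] F [ 0.01 -0.49 -0.44] op 0.0003
z [ 0.1864  0.0314 -0.982 ] x [-0.1023  0.9947  0.0124] grasp [ 0.4661 -0.0116  0.1012]
shift cm [0.01 3.49 7.92]
20.85 q [  25.2    3.9  -46.6    6.   -29.1 -114.4] p [ 0.4365 -0.0166  0.2577] rpy [169.13  -0.71  95.87] F [ 0.01 -0.49 -0.44] op 0.0003
z [ 0.1864  0.0314 -0.982 ] x [-0.1023  0.9947  0.0124] grasp [ 0.4661 -0.0116  0.1012]
shift cm [0.02 5.86 8.89]
```

carry_out(linear=[[0,1.2,2.7],[0,2.4,5.4],[0,3.5,7.9],[0,4.4,8.3],[0,5.2,8.6],[0,5.8,8.9],[0,5.8,8.9]], twist=[0,0,0,0,0,0,0])

```text
clock: 21.43
tool_pos: [0.5112, -0.0077, 0.1817]
orientation: [169.1, -0.7, 95.9]
force: [0.1, -0.4, 0.0]
opening: 0.0003
```

carry_out(linear=[[0,0.3,0.06],[0,0.5,0.1],[0,0.7,0.14],[0,0.8,0.16],[0,0.8,0.16]], twist=[0,0,0,0,0])

```text
clock: 21.85
tool_pos: [0.5194, -0.0068, 0.1821]
orientation: [169.0, -0.7, 95.9]
force: [-0.2, -0.6, -0.5]
opening: 0.0005
```

```bash
python3 - <<'E'
from h import *
info()
E
```

```text
21.85 q [  21.7   18.6  -41.6    7.   -19.2 -112.3] p [ 0.5194 -0.0068  0.1821] rpy [169.    -0.74  95.88] F [-0.15 -0.6  -0.53] op 0.0005
z [ 0.1885  0.0321 -0.9815] x [-0.1025  0.9946  0.0129] grasp [ 0.5494 -0.0017  0.0258]
```

carry_out(linear=[[0,0.12,0.02],[0,0.24,0.03],[0,0.36,0.04],[0,0.45,0.04],[0,0.45,0.04]], twist=[0,0,0,0,0])

```text
clock: 22.27
tool_pos: [0.5212, -0.0071, 0.1818]
orientation: [169.4, -0.7, 95.8]
force: [-12.2, 3.5, 8.4]
opening: 0.0005
```

```bash
python3 - <<'E'
from h import *
info()
E
```

```text
22.2667 q [  21.6   18.8  -41.1    6.6  -19.8 -111.9] p [ 0.5212 -0.0071  0.1818] rpy [169.35  -0.67  95.83] F [-12.24   3.51   8.45] op 0.0005
z [ 0.1826  0.0301 -0.9827] x [-0.1016  0.9948  0.0116] grasp [ 0.5503 -0.0023  0.0252]
```

carry_out(linear=[[0.05,0.15,0],[0.05,0.3,0],[0.05,0.45,0],[0.05,0.5,0],[0.05,0.5,0]], twist=[0,0,0,0,0])

```text
clock: 22.68
tool_pos: [0.5227, -0.007, 0.1817]
orientation: [169.8, -0.6, 95.8]
force: [-17.4, 5.0, 12.3]
opening: 0.0001
```

```bash
python3 - <<'E'
from h import *
info()
E
```

```text
22.6833 q [  21.5   19.   -40.6    6.3  -20.6 -111.5] p [ 0.5227 -0.007   0.1817] rpy [169.79  -0.58  95.76] F [-17.39   4.98  12.33] op 0.0001
z [ 0.1754  0.0277 -0.9841] x [-0.1004  0.9949  0.0101] grasp [ 0.5507 -0.0026  0.0249]
```

Pushing with 17 N moved the wedge only about 0.4 mm, so it is wedged firmly. I'll back off, check it and hand the job in.

carry_out(linear=[[0,-0.3,-0.06],[0,-1,-0.2],[0,-2.5,-0.5],[0,-4,-0.8],[0,-5,-3],[0,-6,-6],[0,-7,-9],[0,-7,-12],[0,-7,-12],[0,-7,-12]], twist=[0,0,0,0,0,0,0,0,0,0])

```text
clock: 23.52
tool_pos: [0.4334, -0.0169, 0.2896]
orientation: [169.4, -0.7, 95.8]
force: [-0.1, -0.5, 0.6]
opening: 0.0004
```

```bash
python3 - <<'E'
from h import *
info()
im=ctrl.snapshot('top'); cv2.imwrite('pics/top12.png',im); cv2.imwrite('pics/top12c.png',cv2.resize(im[150:330,160:520],None,fx=2.2,fy=2.2,interpolation=cv2.INTER_CUBIC))
a=cv2.imread('pics/top0.png').astype(int); 
g=cv2.cvtColor(im,cv2.COLOR_BGR2GRAY).astype(float)
f=np.array([.6633,.0105]);ex=np.array([.9946,.1035]);ey=np.array([-.1035,.9946])
for row in (237,240,243):
    idx=np.where(g[row,312:350]<62)[0]+312; m=(hit('top',idx.min(),row,.02)+hit('top',idx.max()+1,row,.02))[:2]/2
    print((m-f)@ex,(m-f)@ey)
print(g[240:252,330])
def lid(i):
    i=i.astype(np.uint8); h=cv2.cvtColor(i,cv2.COLOR_BGR2HSV); m=cv2.inRange(h,(20,150,80),(35,255,255)); k,l,s,c=cv2.connectedComponentsWithStats(m); return [c[j].round(1) for j in range(1,k) if s[j,4]>200]
print(lid(a),lid(im))
E
```

```text
23.5167 q [  25.4    0.7  -44.     5.   -35.2 -113.5] p [ 0.4334 -0.0169  0.2896] rpy [169.44  -0.69  95.78] F [-0.09 -0.47  0.63] op 0.0004
z [ 0.1811  0.0303 -0.983 ] x [-0.1008  0.9948  0.0121] grasp [ 0.4623 -0.0121  0.133 ]
-0.07321254284322107 -0.001686550175133479
-0.08103486011168459 -0.0020078327118137765
-0.08884980215901925 -0.002328329419480777
[ 38.  39.  36.  39.  38.  39.  38.  80. 117. 134. 133. 133.]
[array([349.9, 156.8]), array([291.2, 155. ])] [array([349.9, 156.8]), array([291.2, 155.1])]
```

View pics/top12c.png

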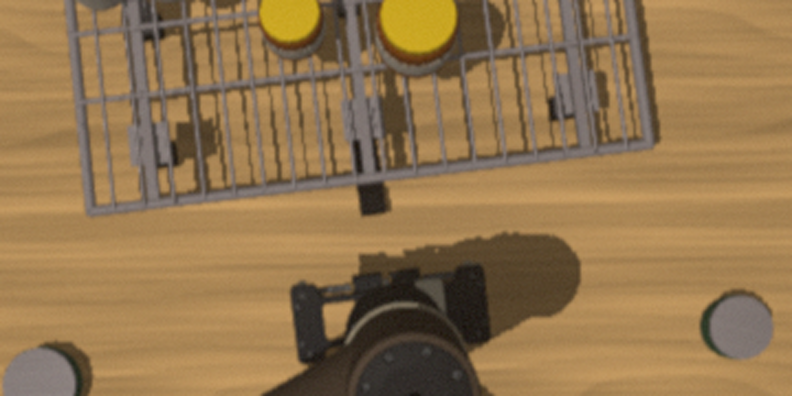

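The wedge sits under the middle foot, the gripper is clear of it, and the jars and tins have not moved. I'm handing in.

```bash
python3 -c "
from plant import ctrl
print(ctrl.close_job())"
```

```text
the job is handed in; nothing more can be done
None
```

The wedge is under the middle front foot, biting and let go, and the job is handed in at 23.5 s.

**Leaning the tool:** The move call cannot tilt the tool. I leaned it by pulling against the arm's reach limits, first outward to about 30° and then inward back to about 12°. At 30° the wedge and the middle foot were out of reach.

**Finding the foot:** I gripped the wedge, slid it to the middle foot and felt the nose go in freely instead of stopping dead. I did not probe the other two feet.

**Pushing it in:** I let go, closed the fingers and pushed the wedge's back. At the last push, about 17 N, it moved only about 0.4 mm.

**Last checks (camera):**

| Check | Result |
|---|---|
| Nose past the leg's axis | about 14–16 mm |
| Off the foot's middle, sideways | about 1–2 mm |
| Off the stand's direction | about 2° |
| Backed out after the first release | no; a second push met it at the same place |
| Jars and tins | jar lids moved no more than 0.1 pixel; tins look unmoved by eye |
| Arm | clear of everything, wrist force near zero |

**Not certain:**
- **Bite force:** I could not read the force between wedge and counter. I only inferred the bite from the 12–17 N pushes and the wedge not backing out.
- **Joint ranges:** during the leaning moves, joints 3 and 6 read about 0.04° past their range limits, about the size of the sensor noise.
- **Mid-slide force:** there was a brief 5 N drag with 9 N upward on the tool, which cleared when I raised the tool slightly.

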